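# Sort spun blood tube racks into the analyser trays

## Task

The spun blood samples have to go to their analysers: take each of the four tube racks to the tray whose mat has the colour of its tube caps, and set it down gently, upright and flat on the tray floor, inside the rim. Keep the racks upright on the way, and do not disturb the cleaner bottle or the drop ornament.

Things in the scene. Friction and masses are not known exactly. Their poses are not given: they have to be found in the camera images.
- red_rack_center (a point): White sample rack with a row of four red-capped blood tubes clamped in it, loose, about 0.2 kg. Rack 110 long x 28 wide x 58 high, mm; 82 high over the 18 wide caps. Point: mid-rack, 41 above the underside; x along the length, y across, z up; both ends alike. Flat sides 28 apart up to 58 high; the middle 26 of its length is solid, without tubes: grip it there across the width.
- yellow_rack_center (a point): White sample rack with a row of four yellow-capped blood tubes clamped in it, loose, about 0.2 kg. Rack 110 long x 28 wide x 58 high, mm; 82 high over the 18 wide caps. Point: mid-rack, 41 above the underside; x along the length, y across, z up; both ends alike. Flat sides 28 apart up to 58 high; the middle 26 of its length is solid, without tubes: grip it there across the width.
- green_rack_center (a point): White sample rack with a row of four green-capped blood tubes clamped in it, loose, about 0.2 kg. Rack 110 long x 28 wide x 58 high, mm; 82 high over the 18 wide caps. Point: mid-rack, 41 above the underside; x along the length, y across, z up; both ends alike. Flat sides 28 apart up to 58 high; the middle 26 of its length is solid, without tubes: grip it there across the width.
- purple_rack_center (a point): White sample rack with a row of four purple-capped blood tubes clamped in it, loose, about 0.2 kg. Rack 110 long x 28 wide x 58 high, mm; 82 high over the 18 wide caps. Point: mid-rack, 41 above the underside; x along the length, y across, z up; both ends alike. Flat sides 28 apart up to 58 high; the middle 26 of its length is solid, without tubes: grip it there across the width.
- red_tray: White shallow tray, fixed to the bench, with a red mat on its floor and a red tab at either end. 144 long x 60 wide x 10 high outside (164 long over the tabs, mm), rim 3 thick, so the space inside is 138 x 54; its floor is 3 above the bench. Origin at the middle of its underside, on the bench; x along its length, y across, z up.
- yellow_tray: White shallow tray, fixed to the bench, with a yellow mat on its floor and a yellow tab at either end. 144 long x 60 wide x 10 high outside (164 long over the tabs, mm), rim 3 thick, so the space inside is 138 x 54; its floor is 3 above the bench. Origin at the middle of its underside, on the bench; x along its length, y across, z up.
- green_tray: White shallow tray, fixed to the bench, with a green mat on its floor and a green tab at either end. 144 long x 60 wide x 10 high outside (164 long over the tabs, mm), rim 3 thick, so the space inside is 138 x 54; its floor is 3 above the bench. Origin at the middle of its underside, on the bench; x along its length, y across, z up.
- purple_tray: White shallow tray, fixed to the bench, with a purple mat on its floor and a purple tab at either end. 144 long x 60 wide x 10 high outside (164 long over the tabs, mm), rim 3 thick, so the space inside is 138 x 54; its floor is 3 above the bench. Origin at the middle of its underside, on the bench; x along its length, y across, z up.
- cleaner: Bystander: white surface-cleaner bottle with a blue cap and blue band, 64 in diameter, 150 high (mm), standing loose. Origin at the middle of its underside, z up.
- drop_figure: Bystander: small desk ornament, a red drop on two legs on a white disc 52 in diameter, 82 high (mm), loose. Origin at the middle of its underside, z up.
Not all that is in view belongs to the job. What is shaped like the part that bears red_rack_center but pink is not meant.

How it is judged:
By the outcome, as a careful person would: the job done as asked, in the order asked, and still so for the second after the job is handed in, with the robot touching nothing.
It also fails if it takes over 128 s, if anything falls off the work surface, if the arm or the gripper's body presses on something with over 40 N, if the wrist force passes 120 N, or if a joint passes its speed limit or range.

## Robot

A 7-joint arm with a two-finger parallel gripper is mounted at the origin on the work surface. World frame = base frame: x ahead of the robot, y to its left, z up, the work surface at z = 0. Lengths are in m, angles in rad, forces in N, time in s.
With the tool pointing down it reaches from about 0.425 to 1.025 m from the base axis. Payload 9.4 kg.
Tool frame: the origin (TCP) lies on the mounting face of the last link; the fingertips stand 186 mm ahead of it and the grasp point (between the pads) lies 167 mm ahead of it; z points along the fingers, y is the direction in which the jaws open and shut (so a half turn about z gives the same grasp; the last joint's range is limited). The gripper opens to 93 mm and grips with 3 to 60 N. Pads are 15 mm wide; open, the fingers measure 128 mm over their backs; the gripper's body (75 mm by 188 mm) begins 65 mm behind the grasp point.
Start: joints at [1.096, 0.599, -0.003, 1.599, 0.002, 0.943, -0.08], TCP at [0.281, -0.668, 0.405] pointing down, gripper open.
Joint ranges: [-2.57, 2.57], [-0.35, 1.97], [-1.29, 1.29], [0.11, 2.56], [-1.05, 4.19], [0.11, 1.86], [-2.63, 2.63]. Speed limits (rad/s): [2.22, 2.22, 3.01, 3.01, 3.14, 3.14, 3.14].

## Interface

Orientations are given as [roll, pitch, yaw] about the fixed x, y, z axes, in that order (R = Rz(yaw) Ry(pitch) Rx(roll)).
In Python, from station import manip gives the robot as it stands.
- The arm moves only by the tool move_arm, never from a script. Its argument "series" is a list of rows, each an object with "delta_pos": the shift along the tool's x, y, z in m, a list of three; "twist": the turn about the tool's z in units of 8 degrees (1.0 is 8 degrees). In form: [{"delta_pos": [tx, ty, tz], "twist": twist}, ...]. A call has 1 to 20 rows; each row shifts and turns the pose as measured when the row begins, along the tool's axes as they then stand; what a row does not reach is not made up. A row lasts 1/10 s, in which the tool goes at most 50 mm and 8.59 degrees, less where a joint would pass 70% of its speed; a pose out of reach is approached as far as the arm can. A call with a gripper value outside its range is refused whole. "gripper" is the opening, from 0 (shut) to 1 (fully open), set as the call begins (left out, the last holds). The fingers move at their own pace and stop on an object; the grip force is fixed at half the most. Time passes only in rows, so rows that do not move let the fingers close. It gives the time, the measured TCP pose, the force and the opening at its end, in the units of the state.
- manip.observe(): the state, without advancing time (a new reading comes with each control period).
- manip.read_camera(name): name is "side" or "top" or "wrist"; returns the picture (384x512x3 uint8, blue, green, red); there is no depth.
- manip.calibration(name): a dict with "intrinsics" (3x3 intrinsics, pixels), "R" (3x3) and "t" (3): a world point X has camera coordinates R X + t; the wrist camera has in their place "tool_from_camera" (4x4, takes a point from camera to tool coordinates, whose origin is the TCP and whose axes are the flange's). Camera axes: x right, y down, z forward; pixel columns grow to the right and rows downward; lengths in m; the calibration is good to about 2 mm. The wrist camera is an equidistant fisheye: a pixel r from the principal point sees the ray r / f radians off the axis. A picture is of the moment at which its call begins: read the wrist's pose just before it. calibration takes no time and is no camera call.
- manip.finish_job(): hands the job in, once; it reports no verdict.
The state is a dict: "t": time; "joint_pos": joint angles; "qvel": joint speeds; "joint_torque": joint torques, N m; "position": TCP position; "tool_rot": TCP orientation; "ft_force": force on the tool from outside, world axes, zero at the start; "moment": the same for the moment, N m; "finger_gap": opening from 0.0 (shut) to 1.0 (fully open).
Only numpy, scipy, OpenCV 4.12 (cv2) and the standard library are available. Lean on these libraries where they do the work, as an engineer would, in place of code of your own. Each camera call takes 0.05 s, during which the arm holds its last target.

## Working session

There is one attempt and no reset: what is moved stays moved. The work goes in short steps, Python scripts to look and compute and a tool call to move; the robot and the scene stay as the last step left them, time stands still between calls to the robot, and variables do not carry over. Pictures are saved under pics/ and viewed, and the job is handed in when it is done.

Besides the shell and the picture viewer there is one more tool, called after "Call:" as a command line: name --argument value ..., lists and objects as JSON in quotes. move_arm: Moves the arm, as the interface text tells. Its arguments: {"type":"object","properties":{"series":{"type":"array","items":{"type":"object","properties":{"delta_pos":{"type":"array","items":{"type":"number"}},"twist":{"type":"number"}}}},"gripper":{"type":"number"}},"required":["series"]}

```bash
mkdir -p pics; ls; python3 - <<'E'
from station import manip
import cv2,json
s=manip.observe(); print(s)
for n in ["side","top","wrist"]:
    c=manip.calibration(n); print(n,c)
    cv2.imwrite(f"pics/{n}0.png",manip.read_camera(n))
E
```

```text
pics
{'t': 0.0, 'joint_pos': array([ 1.09627994,  0.60011833, -0.00252112,  1.60010445,  0.00175843,
        0.94284963, -0.07980035]), 'qvel': array([-9.86381592e-05, -2.15096244e-03,  1.04285705e-03,  1.09620992e-03,
        1.84329639e-04, -2.57396401e-04,  2.54921588e-04]), 'joint_torque': array([-5.67142542e-04, -7.65063715e+01,  1.49687983e+00, -2.52355081e+01,
       -5.25905646e-02,  1.67220819e-02,  1.49181246e-04]), 'position': array([ 0.2808004 , -0.66821218,  0.40387404]), 'tool_rot': array([-3.14011963e+00,  1.15469857e-04,  3.97831882e-01]), 'ft_force': array([ 0.12363087, -0.19956328, -0.58393861]), 'moment': array([ 0.03607537, -0.05078613, -0.03039614]), 'finger_gap': 0.9967815381956842}
side {'intrinsics': array([[475.47710077,   0.        , 259.47024816],
       [  0.        , 475.47710077, 187.61484588],
       [  0.        ,   0.        ,   1.        ]]), 'R': array([[-0.79507421, -0.60648158,  0.00609063],
       [-0.40302851,  0.52079741, -0.75255437],
       [ 0.45323838, -0.60079127, -0.65850196]]), 't': array([0.4329463 , 0.27630112, 1.26327895])}
top {'intr
[... 202 characters left out ...]
 -0.00398513],
       [-0.98888619, -0.00314843, -0.14864114],
       [ 0.14862635,  0.00450311, -0.98888317]]), 't': array([0.01570269, 0.5585221 , 1.14119914])}
wrist {'intrinsics': array([[297.31863964,   0.        , 260.13521348],
       [  0.        , 297.31863964, 190.73512453],
       [  0.        ,   0.        ,   1.        ]]), 'tool_from_camera': array([[-5.56871437e-04, -9.55597772e-01, -2.94673698e-01,
         8.14204281e-02],
       [ 9.99999442e-01, -2.67593785e-04, -1.02200876e-03,
        -4.55579135e-04],
       [ 8.97776445e-04, -2.94674103e-01,  9.55597387e-01,
         2.07213622e-02],
       [ 0.00000000e+00,  0.00000000e+00,  0.00000000e+00,
         1.00000000e+00]])}
```

View pics/top0.png

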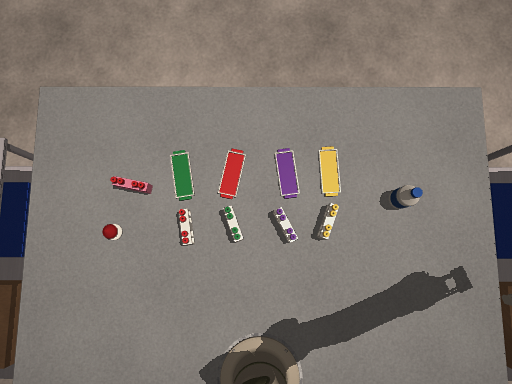

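View pics/side0.png

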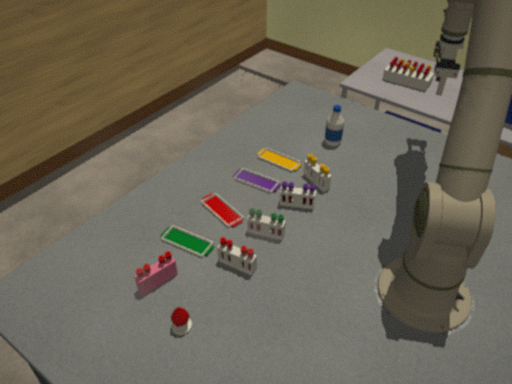

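View pics/wrist0.png

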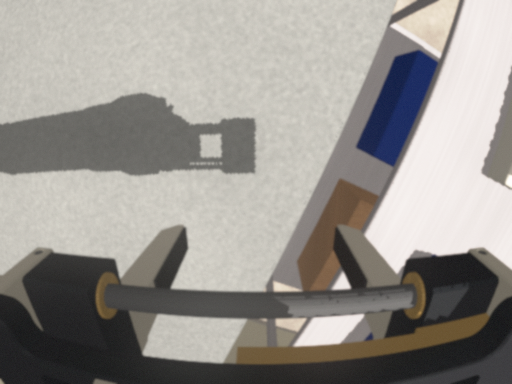

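The top view shows four white racks in a row: red caps (186,227), green (232,224), purple (286,225), yellow (328,221). The trays lie beyond them: green (182,175), red (232,173), purple (287,173), yellow (330,171). Possible confusions for the red rack are the pink rack (131,185), the drop ornament (112,232), and the red-capped rack on the other table (side view 410,72). I choose the white one at (186,227). Next I'll segment the colours in both views.

```bash
cat > h.py <<'E'
import numpy as np, cv2
from station import manip
def cam(n):
    c=manip.calibration(n); return c["intrinsics"],c["R"],c["t"]
def ray(n,uv):
    K,R,t=cam(n); d=np.linalg.inv(K)@np.array([uv[0],uv[1],1.]); return -R.T@t, R.T@d
def onz(n,uv,z):
    o,d=ray(n,uv); return o+d*(z-o[2])/d[2]
def proj(n,X):
    K,R,t=cam(n); p=K@(R@np.asarray(X)+t); return p[:2]/p[2]
def tri(uv1,uv2):
    o1,d1=ray("top",uv1);o2,d2=ray("side",uv2)
    A=np.stack([d1,-d2],1);s=np.linalg.lstsq(A,o2-o1,rcond=None)[0]
    a=o1+s[0]*d1;b=o2+s[1]*d2; return (a+b)/2,np.linalg.norm(a-b)
HUE={'red':[(0,6),(174,180)],'yellow':[(15,32)],'green':[(50,85)],'purple':[(128,155)]}
def mask(im,c,smin=110,vmin=40):
    h=cv2.cvtColor(im,cv2.COLOR_BGR2HSV); m=np.zeros(im.shape[:2],np.uint8)
    for a,b in HUE[c]: m|=cv2.inRange(h,(a,smin,vmin),(b,255,255))
    return m
E
python3 - <<'E'
from h import *
top=cv2.imread('pics/top0.png');side=cv2.imread('pics/side0.png')
for n,im in(('top',top),('side',side)):
  for c in HUE:
    m=mask(im,c); k,l,st,ce=cv2.connectedComponentsWithStats(m)
    print(n,c,[(tuple(np.round(ce[i],1)),int(st[i,4])) for i in range(1,k) if st[i,4]>=6])
x=cv2.resize(top[140:255,100:350],None,fx=3.2,fy=3.2,interpolation=2);cv2.imwrite('pics/c1.png',x)
x=cv2.resize(side[130:350,120:350],None,fx=2.7,fy=2.7,interpolation=2);cv2.imwrite('pics/c2.png',x)
E
```

```text
top red [((np.float64(236.5), np.float64(150.4)), 33), ((np.float64(231.1), np.float64(174.7)), 693), ((np.float64(130.8), np.float64(184.2)), 361), ((np.float64(181.4), np.float64(211.6)), 31), ((np.float64(182.2), np.float64(218.5)), 31), ((np.float64(109.5), np.float64(231.0)), 167), ((np.float64(184.0), np.float64(233.3)), 30), ((np.float64(184.9), np.float64(240.0)), 30)]
top yellow [((np.float64(326.9), np.float64(147.6)), 33), ((np.float64(329.1), np.float64(171.1)), 644), ((np.float64(331.0), np.float64(194.1)), 39), ((np.float64(333.5), np.float64(209.6)), 62), ((np.float64(326.8), np.float64(230.4)), 63)]
top green [((np.float64(178.6), np.float64(151.6)), 28), ((np.float64(181.5), np.float64(174.8)), 617), ((np.float64(184.8), np.float64(197.8)), 35), ((np.float64(228.4), np.float64(212.5)), 46), ((np.float64(234.4), np.float64(229.6)), 25), ((np.float64(236.9), np.float64(236.1)), 21)]
top purple [((np.float64(283.7), np.float64(149.6)), 27), ((np.float64(286.6), np.float64(172.9)), 611), ((np.float64(290.2), np.float64(196.0)), 32), ((np.float64(278.9), np.float64(211.1)
[... 1188 characters left out ...]
.1), np.float64(159.3)), 392), ((np.float64(311.7), np.float64(158.5)), 66), ((np.float64(324.2), np.float64(168.7)), 71), ((np.float64(425.0), np.float64(201.8)), 6)]
side green [((np.float64(273.6), np.float64(215.4)), 14), ((np.float64(280.1), np.float64(217.5)), 24), ((np.float64(164.7), np.float64(230.7)), 14), ((np.float64(186.9), np.float64(240.4)), 490), ((np.float64(209.0), np.float64(250.0)), 28)]
side purple [((np.float64(257.5), np.float64(179.9)), 250), ((np.float64(284.3), np.float64(184.3)), 15), ((np.float64(290.6), np.float64(185.0)), 17), ((np.float64(276.2), np.float64(187.6)), 14), ((np.float64(305.3), np.float64(186.6)), 18), ((np.float64(312.0), np.float64(186.9)), 25)]
```

View pics/c1.png

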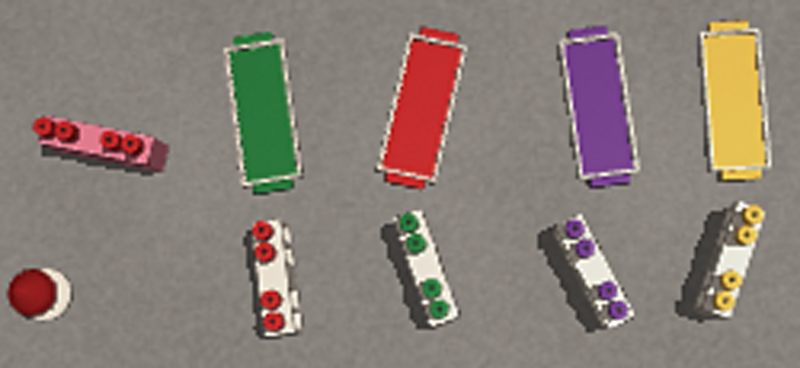

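View pics/c2.png

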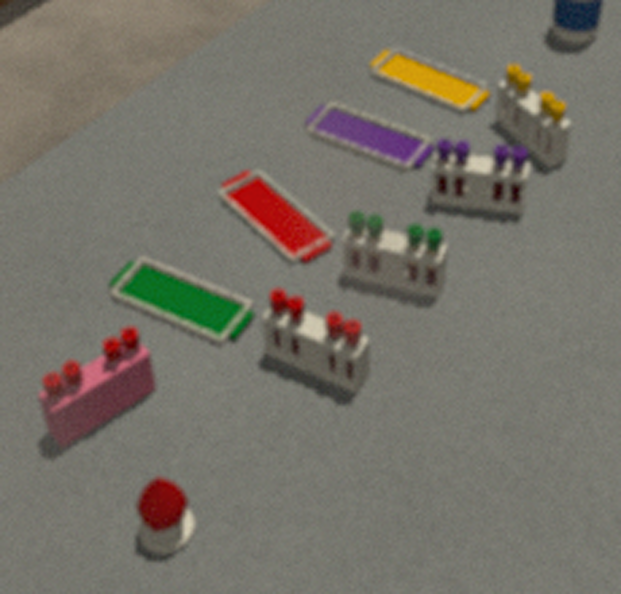

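The crops confirm the choice: a white body with four caps per rack, while the decoy body is pink (about 131,185 in top). Now I'll work out positions.

```bash
python3 - <<'E'
from h import *
top=cv2.imread('pics/top0.png');side=cv2.imread('pics/side0.png')
tb={'red':(174,205,192,248),'green':(222,205,243,242),'purple':(272,205,298,242),'yellow':(318,203,342,238)}
sb={'red':(216,234,262,258),'green':(246,205,290,224),'purple':(270,178,318,192),'yellow':(303,150,332,176)}
trb={'red':(215,140,248,204),'green':(168,145,196,204),'purple':(272,143,302,202),'yellow':(318,142,342,200)}
trs={'red':(198,188,246,230),'green':(158,225,216,258),'purple':(230,165,283,195),'yellow':(255,146,303,173)}
def cen(im,c,b,sm,big=False):
    m=mask(im,c,sm); z=np.zeros_like(m); z[b[1]:b[3],b[0]:b[2]]=m[b[1]:b[3],b[0]:b[2]]
    if big:
        k,l,st,ce=cv2.connectedComponentsWithStats(z); i=1+np.argmax(st[1:,4]); z=(l==i).astype(np.uint8)
    return cv2.findNonZero(z)[:,0].astype(float)
for c in HUE:
    p=cen(top,c,tb[c],90); q=cen(side,c,sb[c],70)
    X,e=tri(p.mean(0),q.mean(0))
    # bounding midpoints less biased; yaw from pca on z=.078
    W=np.array([onz('top',u,.078)[:2] for u in p]); d=W-W.mean(0); w,v=np.linalg.eigh(d.T@d); a=np.degrees(np.arctan2(v[1,1],v[0,1]))%180
    print(c,'rack tri',X.round(4),'err',round(e,4),'top@.078',W.mean(0).round(4),'yaw',round(a,1), len(p),len(q), 'std',(w/len(p))**.5)
    p=cen(top,c,trb[c],90,True); q=cen(side,c,trs[c],80,True)
    X,e=tri(p.mean(0),q.mean(0)); W=np.array([onz('top',u,.003)[:2] for u in p]).astype(np.float32)
    d=W-W.mean(0); w,v=np.linalg.eigh(d.T@d); a=np.degrees(np.arctan2(v[1,1],v[0,1]))%180
    print(c,'tray tri',X.round(4),'err',round(e,4),'top@.003',W.mean(0).round(4),'yaw',round(a,1),'rect',np.round(cv2.minAreaRect(W)[0],4),np.round(cv2.minAreaRect(W)[1],3))
print('cleaner',onz('top',(398,202),0),'drop',onz('top',(114,232),0),'pink',onz('top',(131,185),.05))
E
```

```text
red rack tri [0.4498 0.2306 0.0763] err 0.0026 top@.078 [0.4509 0.231 ] yaw 9.1 127 225 std [0.00512407 0.03472322]
red tray tri [0.6198 0.0927 0.0036] err 0.0059 top@.003 [0.6227 0.0942] yaw 167.7 rect [0.6209 0.0945] [0.054 0.15 ]
yellow rack tri [ 0.469  -0.2126  0.0732] err 0.0031 top@.078 [ 0.4702 -0.211 ] yaw 160.2 140 178 std [0.00521626 0.03464422]
yellow tray tri [ 0.6308 -0.2256  0.0058] err 0.0001 top@.003 [ 0.6316 -0.2261] yaw 3.2 rect [ 0.6297 -0.2267] [0.151 0.053]
green rack tri [0.4557 0.0817 0.0774] err 0.0106 top@.078 [0.4604 0.0845] yaw 20.2 96 108 std [0.00428383 0.03403094]
green tray tri [0.6193 0.2538 0.0069] err 0.0037 top@.003 [0.6218 0.2557] yaw 9.5 rect [0.6227 0.2557] [0.136 0.052]
purple rack tri [ 0.4666 -0.0721  0.0745] err 0.0232 top@.078 [ 0.4566 -0.0778] yaw 27.7 89 176 std [0.00439112 0.03480144]Traceback (most recent call last):
  File "<stdin>", line 19, in <module>
  File "h.py", line 8, in onz
    o,d=ray(n,uv); return o+d*(z-o[2])/d[2]
        ~~~^^^^^^
  File "h.py", line 6, in ray
    K,R,t=cam(n); d=np.linalg.inv(K)@np.array([uv[0],uv[1],1.]); return -R.T@t, R.T@d
          ~~~^^^
  File "h.py", line 4, in cam
    c=manip.calibration(n); return c["intrinsics"],c["R"],c["t"]
ValueError: time passes only in moves, steps and waits
```

Heights agree with the text: cap centroids are at 73–77 mm and mats at about 4–7 mm. The calibration call got refused after many repeats, so I'll cache it and redo purple with tighter blobs.

```bash
python3 - <<'E'
from station import manip
import pickle
pickle.dump({n:manip.calibration(n) for n in("side","top","wrist")},open('cal.pkl','wb'))
E
sed -i 's/^def cam(n):/import pickle\nCAL=pickle.load(open("cal.pkl","rb"))\ndef cam(n):/; s/c=manip.calibration(n); return/c=CAL[n]; return/' h.py
python3 - <<'E'
from h import *
top=cv2.imread('pics/top0.png')
m=mask(top,'purple',90)
z=np.zeros_like(m); z[143:202,272:302]=m[143:202,272:302]
k,l,st,ce=cv2.connectedComponentsWithStats(z); i=1+np.argmax(st[1:,4]);p=cv2.findNonZero((l==i).astype(np.uint8))[:,0]
W=np.array([onz('top',u,.003)[:2] for u in p]).astype(np.float32);d=W-W.mean(0); w,v=np.linalg.eigh(d.T@d)
print('purple tray',W.mean(0),np.degrees(np.arctan2(v[1,1],v[0,1]))%180,cv2.minAreaRect(W))
# side purple blobs: means of the two outer pairs
tp=np.mean([(278.9,211.1),(282.1,217),(289.2,230.4),(292.3,236.3)],0)
sp=np.mean([(284.3,184.3),(290.6,185),(305.3,186.6),(312,186.9)],0)
print('purple rack',tri(tp,sp), onz('top',tp,.078))
print('tray tri',tri((286.6,172.9),(257.5,179.9)))
tp=np.mean([(228.4,212.5),(228.4,212.5),(234.4,229.6),(236.9,236.1)],0)
print('green rack',onz('top',tp,.078))
print('cleaner',onz('top',(398,202),0),'drop',onz('top',(114,232),0),'pink',onz('top',(131,185),.05))
E
```

```text
purple tray [ 0.6293058  -0.08719329] 8.069229 ((0.6301817297935486, -0.08709719777107239), (0.13594014942646027, 0.05111914128065109), 7.908132076263428)
purple rack (array([ 0.45694741, -0.07766527,  0.07677735]), np.float64(0.0035672660308291005)) [ 0.45841257 -0.07668067  0.078     ]
tray tri (array([ 0.62523725, -0.08876747,  0.00616353]), np.float64(0.007472075946223245))
green rack [0.46092279 0.08431536 0.078     ]
cleaner [ 0.53496769 -0.44654412  0.        ] drop [0.43512944 0.46715045 0.        ] pink [0.57953821 0.40377569 0.05      ]
```

All four racks and trays are within reach, with heights as expected. First I move to a survey point above the middle.

Call:
move_arm --series '[{"delta_pos":[0.027,-0.034,0],"twist":0},{"delta_pos":[0.027,-0.034,0],"twist":0},{"delta_pos":[0.027,-0.034,0],"twist":0},{"delta_pos":[0.027,-0.034,0],"twist":0},{"delta_pos":[0.027,-0.034,0],"twist":0},{"delta_pos":[0.027,-0.034,0],"twist":0},{"delta_pos":[0.027,-0.034,0],"twist":0},{"delta_pos":[0.027,-0.034,0],"twist":0},{"delta_pos":[0.027,-0.034,0],"twist":0},{"delta_pos":[0.027,-0.034,0],"twist":0},{"delta_pos":[0.027,-0.034,0],"twist":0},{"delta_pos":[0.027,-0.034,0],"twist":0},{"delta_pos":[0.027,-0.034,0],"twist":0},{"delta_pos":[0.027,-0.034,0],"twist":0},{"delta_pos":[0.027,-0.034,0],"twist":0},{"delta_pos":[0.027,-0.034,0],"twist":0},{"delta_pos":[0,0,0],"twist":0}]'

```text
t: 1.85
position: [0.4739, 0.0256, 0.4015]
tool_rot: [-3.14, -0.001, 0.394]
ft_force: [0.2, -0.6, -0.3]
finger_gap: 0.999
```

Call:
move_arm --series '[{"delta_pos":[0,0,0],"twist":0.8},{"delta_pos":[0,0,0],"twist":0.8},{"delta_pos":[0,0,0],"twist":0.7},{"delta_pos":[0,0,0],"twist":0}]'

```text
t: 2.25
position: [0.4735, 0.0264, 0.4009]
tool_rot: [-3.14, 0.001, 0.066]
ft_force: [0.4, -0.6, 0.6]
finger_gap: 0.999
```

```bash
cat >> h.py <<'E'
from scipy.spatial.transform import Rotation as Ro
def snap(name):
    s=manip.observe(); im=manip.read_camera("wrist")
    cv2.imwrite(f"pics/{name}.png",im); pickle.dump((s['position'],s['tool_rot']),open(f"pics/{name}.pkl","wb"))
    return im,(s['position'],s['tool_rot'])
def load(name): return cv2.imread(f"pics/{name}.png"),pickle.load(open(f"pics/{name}.pkl","rb"))
def wray(uv,pose):
    c=CAL["wrist"];K=c["intrinsics"];T=c["tool_from_camera"];R=Ro.from_euler('xyz',pose[1]).as_matrix()
    uv=np.atleast_2d(np.asarray(uv,float)); d=(uv-K[:2,2])/K[0,0]; r=np.linalg.norm(d,axis=1)
    v=np.c_[d*np.sinc(r/np.pi)[:,None],np.cos(r)]
    return np.asarray(pose[0])+R@T[:3,3], v@T[:3,:3].T@R.T
def wz(uv,pose,z):
    o,d=wray(uv,pose); return o+d*((z-o[2])/d[:,2])[:,None]
def wproj(X,pose):
    c=CAL["wrist"];K=c["intrinsics"];T=c["tool_from_camera"];R=Ro.from_euler('xyz',pose[1]).as_matrix()
    p=(np.atleast_2d(X)-pose[0])@R; p=(p-T[:3,3])@T[:3,:3]
    n=np.linalg.norm(p[:,:2],axis=1); th=np.arctan2(n,p[:,2]); return K[:2,2]+K[0,0]*th[:,None]*p[:,:2]/n[:,None]
E
python3 - <<'E'
from h import *
im,p=snap('w1'); print(p)
for c,a,b in [('red',(.4509,.231,.078),(.6209,.0945,.003)),('yellow',(.4702,-.211,.078),(.63,-.2265,.003)),('green',(.4607,.0844,.078),(.6222,.2557,.003)),('purple',(.458,-.0772,.078),(.6298,-.0871,.003))]:
    print(c,wproj(a,p),wproj(b,p))
E
```

```text
(array([0.47349047, 0.02639598, 0.40088612]), array([-3.13990384e+00,  1.25382616e-03,  6.60418924e-02]))
red [[ 89.41319724 188.19897197]] [[214.69178401  47.82899348]]
yellow [[451.3139678  195.98400336]] [[446.06460111  73.17770233]]
green [[206.61710639 187.8439664 ]] [[101.27123264  51.95829153]]
purple [[353.5527451  199.47240278]] [[357.54799014  53.86903676]]
```

View pics/w1.png

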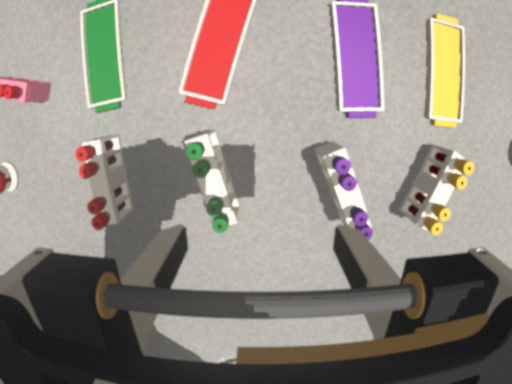

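The wrist view shows all racks and trays, and my projections land on them: red caps mean near (89,187), green (207,187), purple (353,197), yellow (451,197). Now I refine with this view.

```bash
cat > meas.py <<'E'
from h import *
def tri2(o1,d1,o2,d2):
    A=np.stack([d1,-d2],1);s=np.linalg.lstsq(A,o2-o1,rcond=None)[0]
    a=o1+s[0]*d1;b=o2+s[1]*d2; return (a+b)/2,np.linalg.norm(a-b)
def caps(im,pose,c,X0,Rpx=60,zc=.076):
    """caps blob pts near expected pos -> 4 centers by kmeans"""
    u0=wproj([X0],pose)[0]
    m=mask(im,c,100,30); m=cv2.morphologyEx(m,cv2.MORPH_OPEN,np.ones((3,3),np.uint8))
    p=cv2.findNonZero(m)[:,0].astype(np.float32); p=p[np.linalg.norm(p-u0,axis=1)<Rpx]
    _,_,ce=cv2.kmeans(p,4,None,(3,50,.01),10,cv2.KMEANS_PP_CENTERS)
    W=wz(ce,pose,zc)[:,:2]; W=W[np.argsort(W[:,0])]; ce_m=ce.mean(0)
    v=W[3]-W[0]; return ce_m,W,W.mean(0),np.degrees(np.arctan2(v[1],v[0]))
E
python3 - <<'E'
from meas import *
im,p=load('w1')
g={'red':((.4509,.231,.078),(.6209,.0945,.003)),'yellow':((.4702,-.211,.078),(.63,-.2265,.003)),'green':((.4607,.0844,.078),(.6222,.2557,.003)),'purple':((.458,-.0772,.078),(.6298,-.0871,.003))}
tp={'red':(183.1,225.8),'yellow':(330.1,220),'green':(231.9,222.5),'purple':(285.6,223.7)}
for c in g:
    cm,W,m,a=caps(im,p,c,g[c][0])
    o,d=wray(cm,p); o2,d2=ray('top',tp[c]); X,e=tri2(o,d[0],o2,d2)
    gaps=np.linalg.norm(np.diff(W,axis=0),axis=1)
    print(c,cm.round(1),m.round(4),'yaw',a.round(1),'gaps',gaps.round(4),'tri',X.round(4),e.round(4))
    mm=mask(im,c,100,30); k,l,st,ce=cv2.connectedComponentsWithStats(mm); u0=wproj(g[c][1],p)[0].round().astype(int)
    i=l[max(u0[1],2),u0[0]]; q=cv2.findNonZero((l==i).astype(np.uint8))[:,0]; Wt=wz(q,p,.003)[:,:2].astype(np.float32); r=cv2.minAreaRect(Wt); print('   tray',r)
E
```

```text
red [ 91.8 187.1] [0.4512 0.2291] yaw 9.6 gaps [0.0197 0.0449 0.0203] tri [0.4509 0.2319 0.0716] 0.0014
   tray ((0.6265234351158142, 0.0925232470035553), (0.05177569389343262, 0.13597550988197327), 77.57572937011719)
yellow [449.3 196.3] [ 0.4689 -0.2101] yaw -19.9 gaps [0.0204 0.0448 0.0204] tri [ 0.4695 -0.2105  0.0753] 0.0016
   tray ((0.6354382038116455, -0.2289462834596634), (0.13647054135799408, 0.04880911484360695), 3.2415030002593994)
green [206.8 187.8] [0.4588 0.0844] yaw 15.3 gaps [0.0071 0.0874 0.008 ] tri [0.4613 0.0843 0.0793] 0.0007
   tray ((0.6212139129638672, 0.25560757517814636), (0.13391394913196564, 0.04684225469827652), 9.459485054016113)
purple [353.6 198.6] [ 0.4573 -0.0787] yaw 29.2 gaps [0.018  0.0467 0.0195] tri [ 0.4587 -0.0769  0.0775] 0.0007
   tray ((0.6284459233283997, -0.08883602917194366), (0.1345050185918808, 0.04915374517440796), 7.94294548034668)
```

```bash
cat >> h.py <<'E'
def plan(x,y,z,yawdeg,twfirst=True):
    s=manip.observe(); p,r=s['position'],s['tool_rot']
    dy=(yawdeg-np.degrees(r[2])+180)%360-180
    yaw=np.radians(yawdeg) if twfirst else r[2]
    d=np.array([x,y,z])-p; c,n=np.cos(yaw),np.sin(yaw)
    print('pose',p.round(4),np.degrees(r[2]).round(2),'f',s['ft_force'].round(1),'gap',round(s['finger_gap'],3),'| twist units',round(-dy/8,3),'then delta tool',np.round([c*d[0]+n*d[1],n*d[0]-c*d[1],-d[2]],4),'dist',np.linalg.norm(d).round(3), 'j',s['joint_pos'].round(2))
E
python3 -c "
from h import *
plan(.451,.230,.30,9.3)"
```

```text
pose [0.4735 0.0264 0.4009] 3.97 f [-0.2  0.6 -1. ] gap 0.999 | twist units -0.667 then delta tool [ 0.0107 -0.2046  0.1009] dist 0.228 j [-0.14  0.31 -0.05  2.16  0.02  0.67 -1.7 ]
```

Call:
move_arm --series '[{"delta_pos":[0,0,0],"twist":-0.67},{"delta_pos":[0.002,-0.034,0.017],"twist":0},{"delta_pos":[0.002,-0.034,0.017],"twist":0},{"delta_pos":[0.002,-0.034,0.017],"twist":0},{"delta_pos":[0.002,-0.034,0.017],"twist":0},{"delta_pos":[0.002,-0.034,0.017],"twist":0},{"delta_pos":[0.001,-0.034,0.016],"twist":0},{"delta_pos":[0,0,0],"twist":0}]'

```text
t: 3.1
position: [0.4502, 0.2316, 0.2972]
tool_rot: [-3.14, -0.003, 0.183]
ft_force: [-0.9, 0.6, 0.5]
finger_gap: 1.001
```

```bash
python3 - <<'E'
from meas import *
im,p=snap('w2'); 
cm,W,m,a=caps(im,p,'red',(.451,.23,.078),110); print(cm,W.round(4),m.round(4),a)
o,d=wray(cm,p); i1,p1=load('w1'); c1=caps(i1,p1,'red',(.451,.23,.078))[0]; o1,d1=wray(c1,p1); print(tri2(o,d[0],o1,d1[0]))
plan(.451,.230,.208,9.3)
E
```

```text
[264.3257  214.73975] [[0.4077 0.2231]
 [0.43   0.2267]
 [0.4728 0.2331]
 [0.4923 0.2363]] [0.4507 0.2298] 8.845934177533653
(array([0.45139368, 0.22992659, 0.07366213]), np.float64(0.0005696658569424332))
pose [0.4506 0.2294 0.2978] 10.37 f [ 1.1  0.7 -0.2] gap 1.002 | twist units 0.133 then delta tool [ 0.0005 -0.0005  0.0898] dist 0.09 j [-0.54  0.5  -0.06  2.19  0.07  0.45 -2.04]
```

View pics/w2.png

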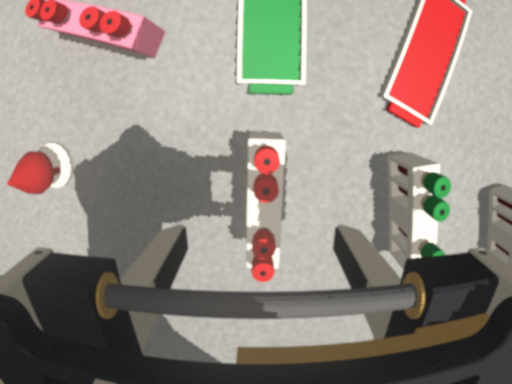

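The rack stands between the fingers, with caps at (265,160)–(262,270) and no obstacle beside them. Now I descend and grip.

Call:
move_arm --series '[{"delta_pos":[0,0,0.018],"twist":0.15},{"delta_pos":[0,0,0.02],"twist":0},{"delta_pos":[0,0,0.02],"twist":0},{"delta_pos":[0,0,0.02],"twist":0},{"delta_pos":[0,0,0.01],"twist":0},{"delta_pos":[0,0,0],"twist":0}]'

```text
t: 3.75
position: [0.4538, 0.2226, 0.21]
tool_rot: [3.141, -0.007, 0.163]
ft_force: [-0.3, 0.3, 0.4]
finger_gap: 0.998
```

```bash
python3 -c "
from h import *
plan(.451,.230,.208,9)"
```

```text
pose [0.4538 0.2226 0.21  ] 9.33 f [-0.3  0.3  0.4] gap 0.998 | twist units 0.041 then delta tool [-0.0016 -0.0078  0.002 ] dist 0.008 j [-0.55  0.66 -0.03  2.24  0.09  0.23 -2.07]
```

It drifted about 8 mm sideways, so I correct before closing.

Call:
move_arm --series '[{"delta_pos":[-0.002,-0.008,0.002],"twist":0},{"delta_pos":[0,0,0],"twist":0}]'

```text
t: 3.95
position: [0.451, 0.2296, 0.2091]
tool_rot: [-3.142, -0.008, 0.162]
ft_force: [0.2, 0.4, -0.3]
finger_gap: 0.999
```

```bash
python3 -c "
from h import *
plan(.451,.230,.208,9)"
```

```text
pose [0.451  0.2296 0.2091] 9.26 f [ 0.2  0.4 -0.3] gap 0.999 | twist units 0.033 then delta tool [ 0.     -0.0004  0.0011] dist 0.001 j [-0.57  0.66 -0.03  2.24  0.08  0.23 -2.08]
```

Call:
move_arm --series '[{"delta_pos":[0,0,0],"twist":0},{"delta_pos":[0,0,0],"twist":0},{"delta_pos":[0,0,0],"twist":0},{"delta_pos":[0,0,0],"twist":0},{"delta_pos":[0,0,0],"twist":0},{"delta_pos":[0,0,0],"twist":0},{"delta_pos":[0,0,0],"twist":0},{"delta_pos":[0,0,0],"twist":0}]' --gripper 0

```text
t: 4.75
position: [0.4513, 0.2301, 0.2114]
tool_rot: [-3.14, -0.011, 0.163]
ft_force: [0.0, 0.0, -0.3]
finger_gap: 0.358
```

Call:
move_arm --series '[{"delta_pos":[0,0,0],"twist":0},{"delta_pos":[0,0,0],"twist":0},{"delta_pos":[0,0,0],"twist":0}]'

```text
t: 5.05
position: [0.4513, 0.23, 0.2114]
tool_rot: [-3.14, -0.011, 0.163]
ft_force: [-1.0, -0.8, 1.0]
finger_gap: 0.299
```

```bash
python3 -c "
from h import *
im,p=snap('w3')
plan(.451,.230,.33,9)"
```

```text
pose [0.4513 0.23   0.2114] 9.32 f [-0.1 -0.5  0.7] gap 0.298 | twist units 0.04 then delta tool [-0.0003 -0.     -0.1186] dist 0.119 j [-0.57  0.66 -0.03  2.24  0.08  0.23 -2.08]
```

View pics/w3.png

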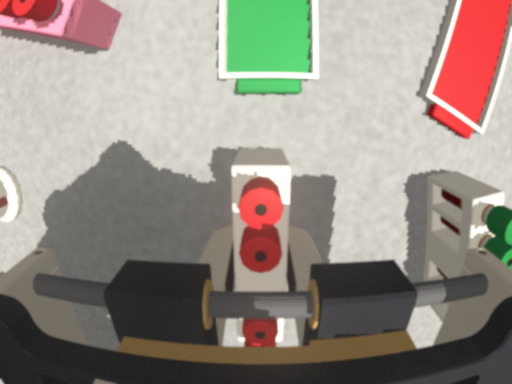

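The rack is gripped (gap 0.299, about 28 mm) around the solid middle. Lifting.

Call:
move_arm --series '[{"delta_pos":[0,0,-0.01],"twist":0},{"delta_pos":[0,0,-0.02],"twist":0},{"delta_pos":[0,0,-0.02],"twist":0},{"delta_pos":[0,0,-0.02],"twist":0},{"delta_pos":[0,0,-0.02],"twist":0},{"delta_pos":[0,0,-0.02],"twist":0},{"delta_pos":[0,0,-0.01],"twist":0},{"delta_pos":[0,0,0],"twist":0}]'

```text
t: 5.9
position: [0.4486, 0.2289, 0.3382]
tool_rot: [3.141, -0.008, 0.163]
ft_force: [-0.1, 0.1, -2.6]
finger_gap: 0.301
```

```bash
python3 -c "
from h import *
plan(.624,.0935,.34,-12.4)"
```

```text
pose [0.4486 0.2289 0.3382] 9.34 f [-0.1  0.1 -2.6] gap 0.301 | twist units 2.718 then delta tool [ 0.2004  0.0946 -0.0018] dist 0.222 j [-0.54  0.43 -0.06  2.16  0.06  0.54 -2.05]
```

Call:
move_arm --series '[{"delta_pos":[0,0,0],"twist":0.5},{"delta_pos":[0,0,0],"twist":0.6},{"delta_pos":[0,0,0],"twist":0.6},{"delta_pos":[0,0,0],"twist":0.6},{"delta_pos":[0,0,0],"twist":0.4},{"delta_pos":[0.02,0.01,0],"twist":0},{"delta_pos":[0.026,0.012,0],"twist":0},{"delta_pos":[0.026,0.012,0],"twist":0},{"delta_pos":[0.026,0.012,0],"twist":0},{"delta_pos":[0.026,0.012,0],"twist":0},{"delta_pos":[0.026,0.012,0],"twist":0},{"delta_pos":[0.026,0.012,0],"twist":0},{"delta_pos":[0.02,0.01,0],"twist":0},{"delta_pos":[0,0,0],"twist":0}]'

```text
t: 7.3
position: [0.6211, 0.0895, 0.3248]
tool_rot: [3.131, 0.008, -0.225]
ft_force: [0.0, 0.4, -2.1]
finger_gap: 0.299
```

```bash
python3 - <<'E'
from h import *
im,p=snap('w4')
cv2.imwrite('pics/t4.png',manip.read_camera('top'))
plan(.624,.0935,.225,-12.4)
print(wproj([(.624,.0935,.003)],p))
E
```

```text
pose [0.619  0.092  0.3248] -12.72 f [ 0.1  0.3 -3.1] gap 0.299 | twist units -0.04 then delta tool [ 0.0045 -0.0026  0.0998] dist 0.1 j [-0.26  0.58  0.04  1.9  -0.03  0.68 -2.  ]
[[253.32814393 176.13019996]]
```

View pics/w4.png

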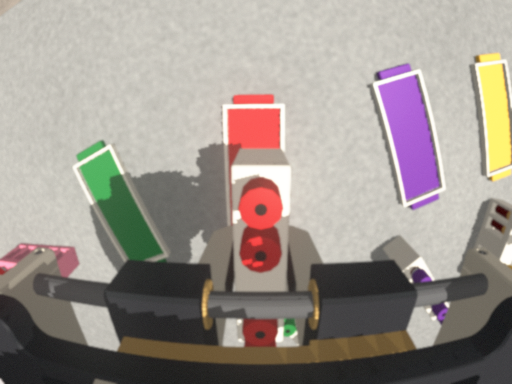

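The held rack is aligned with the red tray; the tray's far rim corners are at about (223,105) and (285,105). I use these to pin down the tray centre.

```bash
python3 - <<'E'
from h import *
im,p=load('w4')
W=wz([(223,105),(285,105),(228,190)],p,.01); print(W.round(4))
a=np.radians(-12.4); ux=np.array([np.cos(a),np.sin(a)])
print('centre',(W[0]+W[1])[:2]/2-ux*.072, 'width',np.linalg.norm(W[0]-W[1]),'edge dir yaw',np.degrees(np.arctan2(*(W[0]-W[1])[[1,0]]))-90)
# other trays by minAreaRect on mat
for c,g in (('purple',(.6298,-.0871,.003)),('green',(.622,.2557,.003))):
    m=mask(im,c,100,30);k,l,st,ce=cv2.connectedComponentsWithStats(m);u=wproj([g],p)[0].round().astype(int);i=l[u[1],u[0]]
    q=cv2.findNonZero((l==i).astype(np.uint8))[:,0];print(c,cv2.minAreaRect(wz(q,p,.003)[:,:2].astype(np.float32)))
E
```

```text
[[0.7029 0.1054 0.01  ]
 [0.6891 0.0465 0.01  ]
 [0.6173 0.122  0.01  ]]
centre [0.62565349 0.09141234] width 0.06057349917730137 edge dir yaw -13.136219918426804
purple ((0.6277338862419128, -0.08900973200798035), (0.13472405076026917, 0.0485323965549469), 7.776689529418945)
green ((0.6204887628555298, 0.25600898265838623), (0.13485848903656006, 0.046595923602581024), 9.367460250854492)
```

Call:
move_arm --series '[{"delta_pos":[0.005,0,0.015],"twist":0},{"delta_pos":[0,0,0.02],"twist":0},{"delta_pos":[0,0,0.02],"twist":0},{"delta_pos":[0,0,0.02],"twist":0},{"delta_pos":[0,0,0.015],"twist":0},{"delta_pos":[0,0,0.005],"twist":0},{"delta_pos":[0,0,0],"twist":0}]'

```text
t: 8.1
position: [0.6181, 0.097, 0.2199]
tool_rot: [3.132, 0.017, -0.212]
ft_force: [0.1, -0.6, -0.9]
finger_gap: 0.3
```

```bash
python3 -c "
from h import *
plan(.6245,.0925,.2144,-12.7); print(manip.observe()['tool_rot'])"
```

```text
pose [0.6181 0.097  0.2199] -12.14 f [ 0.1 -0.6 -0.9] gap 0.3 | twist units 0.07 then delta tool [0.0072 0.0029 0.0055] dist 0.01 j [-0.26  0.72  0.02  1.96 -0.03  0.48 -2.  ]
[ 3.13224543  0.01707728 -0.21181876]
```

Call:
move_arm --series '[{"delta_pos":[0.004,0.002,0],"twist":0.07},{"delta_pos":[0.003,0.001,0],"twist":0},{"delta_pos":[0,0,0.002],"twist":0},{"delta_pos":[0,0,0],"twist":0}]'

```text
t: 8.5
position: [0.6252, 0.0929, 0.2194]
tool_rot: [3.133, 0.015, -0.222]
ft_force: [0.6, 0.0, -3.0]
finger_gap: 0.299
```

```bash
python3 -c "
from h import *
plan(.6245,.0925,.2144,-12.7); print(manip.observe()['tool_rot'])"
```

```text
pose [0.6252 0.0929 0.2194] -12.7 f [ 0.6  0.  -3. ] gap 0.299 | twist units 0.0 then delta tool [-0.0006  0.0005  0.005 ] dist 0.005 j [-0.25  0.73  0.02  1.94 -0.03  0.49 -2.  ]
[ 3.13331139  0.01461385 -0.22159015]
```

Position is right. Now a slow final descent in small steps.

Call:
move_arm --series '[{"delta_pos":[0,0,0.002],"twist":0},{"delta_pos":[0,0,0.002],"twist":0},{"delta_pos":[0,0,0.002],"twist":0}]'

```text
t: 8.8
position: [0.625, 0.0927, 0.2145]
tool_rot: [3.134, 0.014, -0.222]
ft_force: [-7.1, 0.1, 12.7]
finger_gap: 0.297
```

```bash
python3 -c "
from h import *
plan(.6245,.0925,.2144,-12.7); print(manip.observe()['tool_rot'])"
```

```text
pose [0.625  0.0927 0.2145] -12.72 f [-7.1  0.1 12.7] gap 0.297 | twist units -0.002 then delta tool [-0.0005  0.0003  0.0001] dist 0.001 j [-0.25  0.74  0.02  1.94 -0.03  0.48 -2.  ]
[ 3.13382268  0.01385728 -0.22199557]
```

Contact came at exactly the expected height. Releasing and rising.

Call:
move_arm --series '[{"delta_pos":[0,0,0],"twist":0},{"delta_pos":[0,0,0],"twist":0},{"delta_pos":[0,0,0],"twist":0},{"delta_pos":[0,0,0],"twist":0},{"delta_pos":[0,0,0],"twist":0},{"delta_pos":[0,0,0],"twist":0},{"delta_pos":[0,0,0],"twist":0}]' --gripper 1

```text
t: 9.5
position: [0.6254, 0.0928, 0.2149]
tool_rot: [3.135, 0.012, -0.222]
ft_force: [-0.0, -0.5, -0.3]
finger_gap: 0.854
```

Call:
move_arm --series '[{"delta_pos":[0,0,-0.01],"twist":0},{"delta_pos":[0,0,-0.02],"twist":0},{"delta_pos":[0,0,-0.02],"twist":0},{"delta_pos":[0,0,-0.03],"twist":0},{"delta_pos":[0,0,-0.03],"twist":0},{"delta_pos":[0,0,-0.03],"twist":0},{"delta_pos":[0,0,0],"twist":0}]'

```text
t: 10.2
position: [0.6272, 0.0932, 0.3632]
tool_rot: [3.134, 0.013, -0.222]
ft_force: [-0.1, -0.1, -0.2]
finger_gap: 1.0
```

```bash
python3 -c "
from h import *
im,p=snap('w5')
plan(.4695,-.2103,.34,-19.9); print(manip.observe()['tool_rot'])"
```

```text
pose [0.6267 0.0932 0.3615] -12.72 f [-0.1 -0.7  0.1] gap 1.003 | twist units 0.897 then delta tool [-0.0445  0.3389  0.0215] dist 0.342 j [-0.26  0.54  0.04  1.85 -0.03  0.76 -2.  ]
[ 3.1333513   0.01507433 -0.22202892]
```

View pics/w5.png

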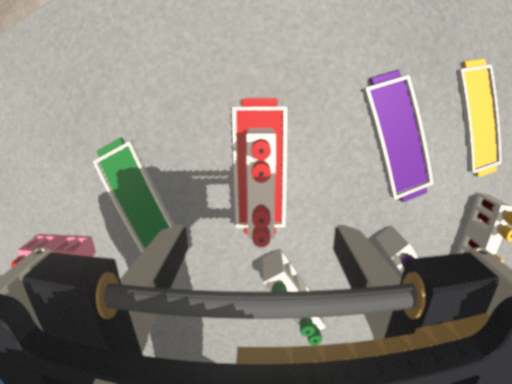

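The red rack sits inside the red tray, caps at (261,150)–(261,236), rim visible all round. Next the yellow rack.

Call:
move_arm --series '[{"delta_pos":[0,0,0],"twist":0.9},{"delta_pos":[-0.005,0.038,0],"twist":0},{"delta_pos":[-0.005,0.038,0],"twist":0},{"delta_pos":[-0.005,0.038,0],"twist":0},{"delta_pos":[-0.005,0.038,0],"twist":0},{"delta_pos":[-0.005,0.038,0],"twist":0},{"delta_pos":[-0.005,0.038,0],"twist":0},{"delta_pos":[-0.005,0.038,0],"twist":0},{"delta_pos":[-0.005,0.038,0.01],"twist":0},{"delta_pos":[-0.004,0.035,0.02],"twist":0},{"delta_pos":[0,0,0.02],"twist":0},{"delta_pos":[0,0,0],"twist":0}]'

```text
t: 11.45
position: [0.4575, -0.2191, 0.3078]
tool_rot: [3.13, 0.025, -0.35]
ft_force: [-0.4, 0.8, -0.2]
finger_gap: 1.003
```

```bash
python3 - <<'E'
from meas import *
im,p=snap('w6'); print(p)
g=(.4695,-.2103,.078)
cm,W,m,a=caps(im,p,'yellow',g,110); print(cm,W.round(4),m.round(4),a)
o,d=wray(cm,p); i1,p1=load('w1'); c1=caps(i1,p1,'yellow',g)[0]; o1,d1=wray(c1,p1); print(tri2(o,d[0],o1,d1[0]))
plan(m[0],m[1],.209,a)
E
```

```text
(array([ 0.45754603, -0.21906859,  0.30775955]), array([ 3.12971759,  0.02450019, -0.34979879]))
[241.6051  191.90532] [[ 0.4281 -0.1961]
 [ 0.4487 -0.2036]
 [ 0.4904 -0.2184]
 [ 0.5099 -0.2251]] [ 0.4693 -0.2108] -19.532324344946176
(array([ 0.4693007 , -0.21105571,  0.07368007]), np.float64(0.0016602477854933677))
pose [ 0.4577 -0.2192  0.3087] -20.05 f [ 0.4 -1.4 -0.9] gap 0.997 | twist units -0.064 then delta tool [ 0.0081 -0.0118  0.0997] dist 0.101 j [ 0.29  0.49  0.06  2.18 -0.04  0.5  -1.55]
```

View pics/w6.png

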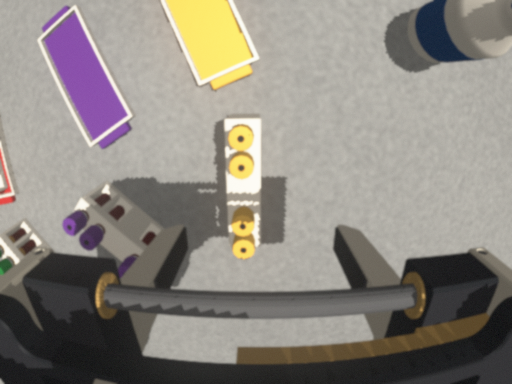

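The yellow rack is between the fingers, caps (240,137)–(243,250); bottle at (460,25) and purple rack (120,225) stay clear. The tool has tilted slightly (1.4°), so I will plan with the grasp point in the full tool frame.

```bash
cat >> h.py <<'E'
def plang(x,y,z,yawdeg):
    "target for grasp point; shift given in tool axes AFTER the twist"
    s=manip.observe(); R=Ro.from_euler('xyz',s['tool_rot']).as_matrix(); p=s['position']+R@[0,0,.167]
    dy=(yawdeg-np.degrees(s['tool_rot'][2])+180)%360-180
    R2=R@Ro.from_euler('z',-dy,degrees=True).as_matrix()
    print('grasp',p.round(4),'rpy',np.degrees(s['tool_rot']).round(2),'f',s['ft_force'].round(1),'gap',round(s['finger_gap'],3),'| twist',round(-dy/8,2),'delta',(R2.T@(np.array([x,y,z])-p)).round(4))
E
python3 -c "
from h import *
plang(.4693,-.2108,.042,-19.7)"
```

```text
grasp [ 0.4533 -0.2198  0.1418] rpy [179.3    1.36 -20.05] f [ 0.4 -1.4 -0.9] gap 0.997 | twist -0.04 delta [ 0.0144 -0.0151  0.0993]
```

Call:
move_arm --series '[{"delta_pos":[0.007,-0.008,0],"twist":0},{"delta_pos":[0.007,-0.007,0],"twist":0},{"delta_pos":[0,0,0.01],"twist":0},{"delta_pos":[0,0,0.01],"twist":0},{"delta_pos":[0,0,0.01],"twist":0},{"delta_pos":[0,0,0],"twist":0}]'

```text
t: 12.1
position: [0.4795, -0.2057, 0.2777]
tool_rot: [3.131, 0.02, -0.343]
ft_force: [-0.2, -0.0, -0.3]
finger_gap: 0.998
```

```bash
python3 -c "
from h import *
plang(.4693,-.2108,.042,-19.7)"
```

```text
grasp [ 0.4757 -0.2062  0.1107] rpy [179.37   1.17 -19.65] f [-0.2 -0.  -0.3] gap 0.998 | twist 0.01 delta [-0.0031  0.0057  0.0689]
```

Call:
move_arm --series '[{"delta_pos":[-0.003,0.005,0.01],"twist":0},{"delta_pos":[0,0,0.012],"twist":0},{"delta_pos":[0,0,0.012],"twist":0},{"delta_pos":[0,0,0.012],"twist":0},{"delta_pos":[0,0,0.012],"twist":0},{"delta_pos":[0,0,0.006],"twist":0},{"delta_pos":[0,0,0],"twist":0}]'

```text
t: 12.8
position: [0.4719, -0.2107, 0.207]
tool_rot: [3.13, 0.023, -0.345]
ft_force: [-0.2, -0.1, 0.6]
finger_gap: 1.0
```

```bash
python3 -c "
from h import *
plang(.4693,-.2108,.042,-19.7)"
```

```text
grasp [ 0.4676 -0.2112  0.04  ] rpy [179.36   1.31 -19.75] f [-0.2 -0.1  0.6] gap 1.0 | twist -0.01 delta [ 0.0014 -0.0009 -0.002 ]
```

Within 2 mm, so closing.

Call:
move_arm --series '[{"delta_pos":[0.001,-0.001,-0.002],"twist":0},{"delta_pos":[0,0,0],"twist":0},{"delta_pos":[0,0,0],"twist":0},{"delta_pos":[0,0,0],"twist":0},{"delta_pos":[0,0,0],"twist":0},{"delta_pos":[0,0,0],"twist":0},{"delta_pos":[0,0,0],"twist":0},{"delta_pos":[0,0,0],"twist":0},{"delta_pos":[0,0,0],"twist":0},{"delta_pos":[0,0,0],"twist":0},{"delta_pos":[0,0,0],"twist":0},{"delta_pos":[0,0,0],"twist":0}]' --gripper 0

```text
t: 14.0
position: [0.4738, -0.2102, 0.2108]
tool_rot: [3.13, 0.02, -0.345]
ft_force: [0.8, -0.1, 0.3]
finger_gap: 0.296
```

```bash
python3 -c "
from h import *
plang(.4693,-.2108,.042,-19.7)"
```

```text
grasp [ 0.47   -0.2109  0.0438] rpy [179.36   1.14 -19.76] f [ 0.8 -0.1  0.3] gap 0.296 | twist -0.01 delta [-0.0007  0.0002  0.0018]
```

Call:
move_arm --series '[{"delta_pos":[0,0,-0.01],"twist":0},{"delta_pos":[0,0,-0.02],"twist":0},{"delta_pos":[0,0,-0.02],"twist":0},{"delta_pos":[0,0,-0.02],"twist":0},{"delta_pos":[0,0,-0.02],"twist":0},{"delta_pos":[0,0,-0.01],"twist":0},{"delta_pos":[0,0,0],"twist":0}]'

```text
t: 14.7
position: [0.4751, -0.2094, 0.3162]
tool_rot: [3.131, 0.023, -0.345]
ft_force: [0.4, 0.0, -1.6]
finger_gap: 0.299
```

```bash
python3 -c "
from h import *
plang(.632,-.228,.14,3.2)"
```

```text
grasp [ 0.4709 -0.2098  0.1493] rpy [179.37   1.33 -19.76] f [ 0.4  0.  -1.6] gap 0.299 | twist -2.87 delta [0.1601 0.0271 0.0052]
```

Call:
move_arm --series '[{"delta_pos":[0,0,0],"twist":-0.5},{"delta_pos":[0,0,0],"twist":-0.6},{"delta_pos":[0,0,0],"twist":-0.6},{"delta_pos":[0,0,0],"twist":-0.6},{"delta_pos":[0,0,0],"twist":-0.5},{"delta_pos":[0.015,0.003,0],"twist":0},{"delta_pos":[0.023,0.004,0],"twist":0},{"delta_pos":[0.023,0.004,0],"twist":0},{"delta_pos":[0.023,0.004,0],"twist":0},{"delta_pos":[0.023,0.004,0],"twist":0},{"delta_pos":[0.023,0.004,0],"twist":0},{"delta_pos":[0.015,0.003,0],"twist":0},{"delta_pos":[0,0,0],"twist":0}]'

```text
t: 16.0
position: [0.6221, -0.2254, 0.2985]
tool_rot: [-3.134, 0.043, 0.063]
ft_force: [0.5, 0.0, -2.3]
finger_gap: 0.296
```

```bash
python3 - <<'E'
from h import *
im,p=snap('w7')
plang(.632,-.228,.0468,3.2)
cv2.imwrite('pics/w7b.png',cv2.resize(im[60:260,170:350],None,fx=3,fy=3))
E
```

```text
grasp [ 0.6136 -0.2245  0.1315] rpy [-179.57    2.53    3.62] f [-0.7 -0.3 -2.6] gap 0.303 | twist 0.05 delta [0.022  0.0051 0.0838]
```

View pics/w7b.png

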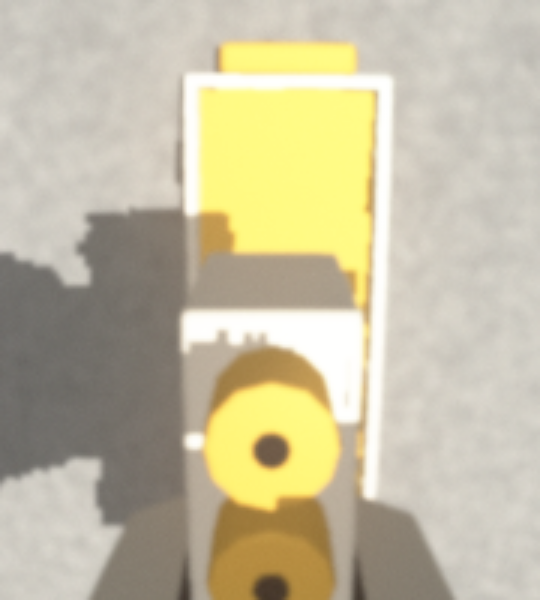

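The yellow tray lies under the rack: far rim corners at (232,84) and (300,84) in the full picture. Pitch has grown to 2.5°, so I check the tray centre and move on slowly.

```bash
python3 - <<'E'
from h import *
im,p=load('w7')
W=wz([(170+183/3,60+74/3),(170+392/3,60+76/3)],p,.01); print(W.round(4))
n=(W[0]-W[1])[:2]; a=np.arctan2(n[1],n[0])-np.pi/2; ux=np.array([np.cos(a),np.sin(a)])
print('centre',(W[0]+W[1])[:2]/2-ux*.072,'w',np.linalg.norm(n),np.degrees(a))
E
```

```text
[[ 0.7049 -0.1919  0.01  ]
 [ 0.7084 -0.2527  0.01  ]]
centre [ 0.63475845 -0.22642846] w 0.06091740589722182 3.2637149631662337
```

Call:
move_arm --series '[{"delta_pos":[0.004,0.002,0],"twist":0},{"delta_pos":[0.004,0.002,0],"twist":0},{"delta_pos":[0.004,0.001,0],"twist":0},{"delta_pos":[0.004,0,0],"twist":0},{"delta_pos":[0,0,0],"twist":0}]'

```text
t: 16.55
position: [0.6357, -0.2298, 0.2963]
tool_rot: [-3.133, 0.048, 0.062]
ft_force: [0.4, -0.4, -2.2]
finger_gap: 0.3
```

```bash
python3 -c "
from h import *
plang(.632,-.228,.0468,3.2)"
```

```text
grasp [ 0.6276 -0.2289  0.1295] rpy [-179.52    2.75    3.55] f [ 0.4 -0.4 -2.2] gap 0.3 | twist 0.04 delta [ 0.0084 -0.      0.0824]
```

Call:
move_arm --series '[{"delta_pos":[0.003,0,0.01],"twist":0},{"delta_pos":[0.003,0,0.015],"twist":0},{"delta_pos":[0.002,0,0.015],"twist":0},{"delta_pos":[0,0,0.015],"twist":0},{"delta_pos":[0,0,0.01],"twist":0},{"delta_pos":[0,0,0],"twist":0}]'

```text
t: 17.15
position: [0.6401, -0.2285, 0.2237]
tool_rot: [-3.132, 0.05, 0.062]
ft_force: [-1.2, 0.3, -2.1]
finger_gap: 0.298
```

```bash
python3 -c "
from h import *
plang(.634,-.227,.0468,3.2)"
```

```text
grasp [ 0.6316 -0.2274  0.0569] rpy [-179.46    2.88    3.57] f [-1.2  0.3 -2.1] gap 0.298 | twist 0.05 delta [ 0.0029 -0.0002  0.01  ]
```

I have time to spare, so I test whether the tilt can be walked back before setting down: up a little, then forward and back.

Call:
move_arm --series '[{"delta_pos":[0,0,-0.015],"twist":0},{"delta_pos":[0,0,-0.015],"twist":0},{"delta_pos":[0,0,-0.01],"twist":0},{"delta_pos":[0,0,0],"twist":0}]'

```text
t: 17.55
position: [0.6428, -0.2291, 0.2686]
tool_rot: [-3.133, 0.049, 0.062]
ft_force: [-0.1, -0.3, -3.6]
finger_gap: 0.3
```

Call:
move_arm --series '[{"delta_pos":[-0.03,0,0],"twist":0},{"delta_pos":[-0.03,0,0],"twist":0},{"delta_pos":[0,0,0],"twist":0},{"delta_pos":[0,0,0],"twist":0}]'

```text
t: 17.95
position: [0.5824, -0.2328, 0.2758]
tool_rot: [-3.136, 0.041, 0.062]
ft_force: [0.0, 0.3, -1.9]
finger_gap: 0.298
```

Call:
move_arm --series '[{"delta_pos":[0.006,0,0],"twist":0},{"delta_pos":[0.006,0,0],"twist":0},{"delta_pos":[0.006,0,0],"twist":0},{"delta_pos":[0.006,0,0],"twist":0},{"delta_pos":[0.006,0,0],"twist":0},{"delta_pos":[0.006,0,0],"twist":0},{"delta_pos":[0.006,0,0],"twist":0},{"delta_pos":[0.006,0,0],"twist":0},{"delta_pos":[0,0,0],"twist":0},{"delta_pos":[0,0,0],"twist":0}]'

```text
t: 18.95
position: [0.6384, -0.2282, 0.2734]
tool_rot: [-3.135, 0.038, 0.065]
ft_force: [-0.7, 0.7, -1.3]
finger_gap: 0.299
```

Fast back then slow forward reduces the tilt. Repeating it.

Call:
move_arm --series '[{"delta_pos":[-0.045,0,0],"twist":0},{"delta_pos":[-0.045,0,0],"twist":0},{"delta_pos":[0,0,0],"twist":0},{"delta_pos":[0,0,0],"twist":0},{"delta_pos":[0.007,0,0],"twist":0},{"delta_pos":[0.007,0,0],"twist":0},{"delta_pos":[0.007,0,0],"twist":0},{"delta_pos":[0.007,0,0],"twist":0},{"delta_pos":[0.007,0,0],"twist":0},{"delta_pos":[0.007,0,0],"twist":0},{"delta_pos":[0.007,0,0],"twist":0},{"delta_pos":[0.007,0,0],"twist":0},{"delta_pos":[0.007,0,0],"twist":0},{"delta_pos":[0.007,0,0],"twist":0},{"delta_pos":[0,0,0],"twist":0},{"delta_pos":[0,0,0],"twist":0}]'

```text
t: 20.55
position: [0.6253, -0.2278, 0.2733]
tool_rot: [-3.135, 0.035, 0.068]
ft_force: [-0.8, -0.2, -1.6]
finger_gap: 0.297
```

```bash
python3 -c "
from h import *
plang(.634,-.227,.0468,3.2)"
```

```text
grasp [ 0.6194 -0.2272  0.1064] rpy [-179.64    2.01    3.87] f [-0.8 -0.2 -1.6] gap 0.297 | twist 0.08 delta [0.0167 0.001  0.0591]
```

Rack tilt is now about 0.9°, good enough. Descending.

Call:
move_arm --series '[{"delta_pos":[0.005,0,0],"twist":0.08},{"delta_pos":[0.005,0,0],"twist":0},{"delta_pos":[0.004,0,0],"twist":0},{"delta_pos":[0,0,0.008],"twist":0},{"delta_pos":[0,0,0.01],"twist":0},{"delta_pos":[0,0,0.01],"twist":0},{"delta_pos":[0,0,0.01],"twist":0},{"delta_pos":[0,0,0.008],"twist":0},{"delta_pos":[0,0,0],"twist":0}]'

```text
t: 21.45
position: [0.6373, -0.2269, 0.2216]
tool_rot: [-3.135, 0.038, 0.055]
ft_force: [-0.0, -0.5, -1.6]
finger_gap: 0.301
```

```bash
python3 -c "
from h import *
plang(.634,-.227,.0468,3.2)"
```

```text
grasp [ 0.6309 -0.2262  0.0547] rpy [-179.63    2.17    3.14] f [-0.  -0.5 -1.6] gap 0.301 | twist -0.01 delta [0.0034 0.001  0.0078]
```

Call:
move_arm --series '[{"delta_pos":[0.003,0.001,0.001],"twist":0},{"delta_pos":[0,0,0.002],"twist":0},{"delta_pos":[0,0,0.002],"twist":0},{"delta_pos":[0,0,0.002],"twist":0}]'

```text
t: 21.85
position: [0.6407, -0.228, 0.2145]
tool_rot: [-3.136, 0.037, 0.055]
ft_force: [-0.5, 0.4, 0.8]
finger_gap: 0.301
```

```bash
python3 -c "
from h import *
plang(.634,-.227,.0468,3.2)"
```

```text
grasp [ 0.6345 -0.2274  0.0476] rpy [-179.65    2.11    3.13] f [-0.5  0.4  0.8] gap 0.301 | twist -0.01 delta [-0.0004 -0.0004  0.0008]
```

Call:
move_arm --series '[{"delta_pos":[0,0,0.001],"twist":0},{"delta_pos":[0,0,0.001],"twist":0}]'

```text
t: 22.05
position: [0.6404, -0.2281, 0.2142]
tool_rot: [-3.136, 0.036, 0.054]
ft_force: [-3.7, 1.0, 9.3]
finger_gap: 0.297
```

Contact is light (9 N). Releasing, then rising.

Call:
move_arm --series '[{"delta_pos":[0,0,0],"twist":0},{"delta_pos":[0,0,0],"twist":0},{"delta_pos":[0,0,0],"twist":0},{"delta_pos":[0,0,0],"twist":0},{"delta_pos":[0,0,0],"twist":0},{"delta_pos":[0,0,0],"twist":0},{"delta_pos":[0,0,0],"twist":0}]' --gripper 1

```text
t: 22.75
position: [0.641, -0.2282, 0.2153]
tool_rot: [-3.137, 0.034, 0.054]
ft_force: [-0.3, -0.1, -0.2]
finger_gap: 0.852
```

Call:
move_arm --series '[{"delta_pos":[0,0,-0.01],"twist":0},{"delta_pos":[0,0,-0.02],"twist":0},{"delta_pos":[0,0,-0.02],"twist":0},{"delta_pos":[0,0,-0.03],"twist":0},{"delta_pos":[0,0,-0.03],"twist":0},{"delta_pos":[0,0,-0.03],"twist":0},{"delta_pos":[0,0,0],"twist":0}]'

```text
t: 23.45
position: [0.6459, -0.2286, 0.3635]
tool_rot: [-3.136, 0.035, 0.055]
ft_force: [1.0, -0.5, -0.8]
finger_gap: 1.0
```

```bash
python3 -c "
from h import *
im,p=snap('w8')
plang(.4605,.0843,.15,19)"
```

```text
grasp [ 0.6391 -0.2278  0.1946] rpy [-179.65    2.12    3.13] f [-0.2  0.3  0.1] gap 1.003 | twist -1.98 delta [-0.0657 -0.3525  0.0525]
```

View pics/w8.png

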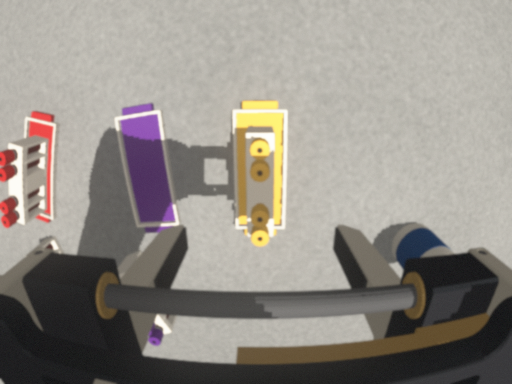

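The yellow rack sits inside its tray, caps (260,148)–(260,239). Next is green: I back off briskly, which helps level the tool, then move across.

Call:
move_arm --series '[{"delta_pos":[-0.04,0,0],"twist":0},{"delta_pos":[-0.04,0,0],"twist":0},{"delta_pos":[-0.04,0,0],"twist":0},{"delta_pos":[-0.04,0,0],"twist":0},{"delta_pos":[0,-0.02,0],"twist":0},{"delta_pos":[0,-0.03,0],"twist":0},{"delta_pos":[0,-0.03,0],"twist":0},{"delta_pos":[0,-0.03,0],"twist":0},{"delta_pos":[0,-0.03,0],"twist":0},{"delta_pos":[0,-0.03,0],"twist":0},{"delta_pos":[0,-0.03,0],"twist":0},{"delta_pos":[0,-0.03,0],"twist":0},{"delta_pos":[0,-0.03,0],"twist":0},{"delta_pos":[0,-0.03,0],"twist":0},{"delta_pos":[0,-0.03,0],"twist":0},{"delta_pos":[0,0,0],"twist":0}]'

```text
t: 25.1
position: [0.4546, 0.0934, 0.3607]
tool_rot: [-3.133, 0.055, 0.05]
ft_force: [-0.5, -0.2, 0.4]
finger_gap: 1.0
```

```bash
python3 -c "
from h import *
plang(.4605,.0843,.15,19)"
```

```text
grasp [0.4453 0.0944 0.1939] rpy [-179.52    3.17    2.89] f [-0.5 -0.2  0.4] gap 1.0 | twist -2.01 delta [0.0133 0.0155 0.043 ]
```

Call:
move_arm --series '[{"delta_pos":[0,0,0],"twist":-0.7},{"delta_pos":[0,0,0],"twist":-0.7},{"delta_pos":[0,0,0],"twist":-0.6},{"delta_pos":[0,0,0],"twist":0}]'

```text
t: 25.5
position: [0.4531, 0.0927, 0.3585]
tool_rot: [-3.118, 0.056, 0.343]
ft_force: [0.3, -0.7, -1.3]
finger_gap: 1.002
```

Call:
move_arm --series '[{"delta_pos":[0.04,0,0],"twist":0},{"delta_pos":[0.04,0,0],"twist":0},{"delta_pos":[0,0,0],"twist":0}]'

```text
t: 25.8
position: [0.5294, 0.1173, 0.3529]
tool_rot: [-3.119, 0.06, 0.332]
ft_force: [-0.5, 0.8, -0.5]
finger_gap: 0.999
```

Call:
move_arm --series '[{"delta_pos":[-0.04,0,0],"twist":0},{"delta_pos":[-0.04,0,0],"twist":0},{"delta_pos":[0,0,0],"twist":0}]'

```text
t: 26.1
position: [0.4511, 0.0891, 0.3553]
tool_rot: [-3.12, 0.065, 0.323]
ft_force: [1.5, -0.1, 0.4]
finger_gap: 0.998
```

Call:
move_arm --series '[{"delta_pos":[0,0,-0.04],"twist":0},{"delta_pos":[0,0,0],"twist":0}]'

```text
t: 26.3
position: [0.4527, 0.0877, 0.3955]
tool_rot: [-3.12, 0.068, 0.318]
ft_force: [0.5, 0.7, -0.5]
finger_gap: 0.997
```

Call:
move_arm --series '[{"delta_pos":[0,0,0.04],"twist":0},{"delta_pos":[0,0,0],"twist":0}]'

```text
t: 26.5
position: [0.4501, 0.0869, 0.3559]
tool_rot: [-3.121, 0.064, 0.314]
ft_force: [0.2, -0.3, 0.2]
finger_gap: 0.998
```

```bash
python3 -c "
from h import *
plang(.4605,.0843,.15,19)"
```

```text
grasp [0.4388 0.0869 0.1892] rpy [-178.8     3.69   17.97] f [ 0.2 -0.3  0.2] gap 0.998 | twist -0.13 delta [0.0222 0.0104 0.0377]
```

Call:
move_arm --series '[{"delta_pos":[0.005,0.002,0],"twist":0},{"delta_pos":[0.005,0.002,0],"twist":0},{"delta_pos":[0.005,0.002,0],"twist":0},{"delta_pos":[0.005,0.002,0],"twist":-0.1},{"delta_pos":[0,0,0.005],"twist":0},{"delta_pos":[0,0,0.005],"twist":0},{"delta_pos":[0,0,0.005],"twist":0},{"delta_pos":[0,0,0.005],"twist":0},{"delta_pos":[0,0,0.005],"twist":0},{"delta_pos":[0,0,0.005],"twist":0}]'

```text
t: 27.5
position: [0.4725, 0.0851, 0.3246]
tool_rot: [-3.12, 0.062, 0.326]
ft_force: [0.8, 0.6, 0.3]
finger_gap: 1.0
```

Call:
move_arm --series '[{"delta_pos":[0,0,0],"twist":0},{"delta_pos":[0,0,0],"twist":0},{"delta_pos":[0,0,0],"twist":0},{"delta_pos":[0,0,0],"twist":0},{"delta_pos":[0,0,0],"twist":0},{"delta_pos":[0,0,0],"twist":0},{"delta_pos":[0,0,0],"twist":0},{"delta_pos":[0,0,0],"twist":0},{"delta_pos":[0,0,0],"twist":0},{"delta_pos":[0,0,0],"twist":0}]'

```text
t: 28.5
position: [0.4723, 0.0852, 0.3244]
tool_rot: [-3.12, 0.063, 0.326]
ft_force: [0.6, -0.2, 1.2]
finger_gap: 1.002
```

```bash
python3 - <<'E'
from meas import *
im,p=snap('w9'); print(p)
g=(.4605,.0843,.078)
cm,W,m,a=caps(im,p,'green',g,110); print(cm,W.round(4),m.round(4),a)
o,d=wray(cm,p); i1,p1=load('w1'); c1=caps(i1,p1,'green',g)[0]; o1,d1=wray(c1,p1); print(tri2(o,d[0],o1,d1[0]))
plang(m[0],m[1],.042,a)
E
```

```text
(array([0.47233757, 0.08516543, 0.32438243]), array([-3.1201104 ,  0.06262637,  0.3262983 ]))
[264.10504 200.38937] [[0.4169 0.0678]
 [0.4325 0.0748]
 [0.4802 0.0915]
 [0.5004 0.0982]] [0.4575 0.0831] 19.993944069047107
(array([0.4840619 , 0.08657935, 0.11996574]), np.float64(0.014598176765274612))
grasp [0.4613 0.0852 0.1578] rpy [-178.77    3.59   18.7 ] f [ 0.4  0.4 -0.1] gap 1.002 | twist -0.16 delta [0.0029 0.0034 0.1158]
```

View pics/w9.png

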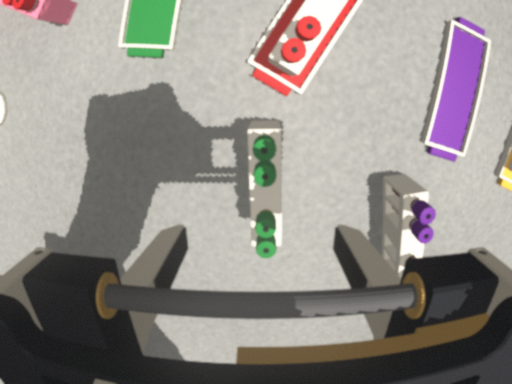

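The green rack lies between the fingers, caps at about (264,147), (265,174), (265,224), (266,248). I check the centre with these pixels.

```bash
python3 - <<'E'
from meas import *
im,p=load('w9')
W=wz([(264,147),(265,174),(265,224),(266,248)],p,.08); print(W.round(4),W.mean(0).round(4),np.linalg.norm(np.diff(W,axis=0),axis=1).round(3))
v=W[0]-W[3];print(np.degrees(np.arctan2(v[1],v[0])))
W=wz([(249,122),(282,122)],p,.058);print(W.round(4), np.linalg.norm(W[0]-W[1]))
a=np.radians(19.7);print(W.mean(0)[:2]-.055*np.array([np.cos(a),np.sin(a)]))
E
```

```text
[[0.502  0.0983 0.08  ]
 [0.4821 0.0908 0.08  ]
 [0.4413 0.0768 0.08  ]
 [0.4196 0.0684 0.08  ]] [0.4612 0.0836 0.08  ] [0.021 0.043 0.023]
19.98343166461666
[[0.5132 0.1152 0.058 ]
 [0.5219 0.0899 0.058 ]] 0.026723274496730492
[0.46579649 0.08403747]
```

Call:
move_arm --series '[{"delta_pos":[0.003,0.001,0.008],"twist":-0.15},{"delta_pos":[0.003,0.001,0.012],"twist":0},{"delta_pos":[0,0,0.012],"twist":0},{"delta_pos":[0,0,0.012],"twist":0},{"delta_pos":[0,0,0.012],"twist":0},{"delta_pos":[0,0,0.004],"twist":0},{"delta_pos":[0,0,0],"twist":0}]'

```text
t: 29.25
position: [0.4756, 0.0853, 0.2573]
tool_rot: [-3.118, 0.064, 0.35]
ft_force: [-0.4, -0.3, 0.3]
finger_gap: 1.001
```

```bash
python3 -c "
from h import *
plang(.461,.084,.042,19.9)"
```

```text
grasp [0.4643 0.0854 0.0906] rpy [-178.65    3.64   20.05] f [-0.4 -0.3  0.3] gap 1.001 | twist 0.02 delta [-0.0005  0.0013  0.0488]
```

Call:
move_arm --series '[{"delta_pos":[0,0.001,0.01],"twist":0},{"delta_pos":[0,0,0.012],"twist":0},{"delta_pos":[0,0,0.012],"twist":0},{"delta_pos":[0,0,0.01],"twist":0},{"delta_pos":[0,0,0.004],"twist":0},{"delta_pos":[0,0,0],"twist":0}]'

```text
t: 29.85
position: [0.4735, 0.0842, 0.2065]
tool_rot: [-3.118, 0.061, 0.35]
ft_force: [0.0, 0.4, 0.5]
finger_gap: 1.002
```

```bash
python3 -c "
from h import *
plang(.461,.084,.042,19.9)"
```

```text
grasp [0.4626 0.0844 0.0398] rpy [-178.66    3.49   20.04] f [0.  0.4 0.5] gap 1.002 | twist 0.02 delta [-0.0018 -0.0002 -0.002 ]
```

Good to 2 mm. Closing.

Call:
move_arm --series '[{"delta_pos":[-0.002,0,-0.002],"twist":0},{"delta_pos":[0,0,0],"twist":0},{"delta_pos":[0,0,0],"twist":0},{"delta_pos":[0,0,0],"twist":0},{"delta_pos":[0,0,0],"twist":0},{"delta_pos":[0,0,0],"twist":0},{"delta_pos":[0,0,0],"twist":0},{"delta_pos":[0,0,0],"twist":0},{"delta_pos":[0,0,0],"twist":0},{"delta_pos":[0,0,0],"twist":0},{"delta_pos":[0,0,0],"twist":0},{"delta_pos":[0,0,0],"twist":0}]' --gripper 0

```text
t: 31.05
position: [0.4722, 0.0832, 0.2106]
tool_rot: [-3.119, 0.058, 0.349]
ft_force: [0.1, -0.5, 0.7]
finger_gap: 0.3
```

```bash
python3 -c "
from h import *
plang(.461,.084,.16,19.9)"
```

```text
grasp [0.4618 0.0834 0.0439] rpy [-178.7     3.32   20.  ] f [ 0.1 -0.5  0.7] gap 0.3 | twist 0.01 delta [-0.0073 -0.0034 -0.1158]
```

Call:
move_arm --series '[{"delta_pos":[-0.001,0,-0.008],"twist":0},{"delta_pos":[-0.001,0,-0.014],"twist":0},{"delta_pos":[-0.001,0,-0.014],"twist":0},{"delta_pos":[-0.001,-0.001,-0.014],"twist":0},{"delta_pos":[-0.001,-0.001,-0.014],"twist":0},{"delta_pos":[-0.001,-0.001,-0.014],"twist":0},{"delta_pos":[-0.001,0,-0.014],"twist":0},{"delta_pos":[0,0,-0.012],"twist":0},{"delta_pos":[0,0,-0.006],"twist":0},{"delta_pos":[0,0,0],"twist":0}]'

```text
t: 32.05
position: [0.469, 0.0833, 0.327]
tool_rot: [-3.118, 0.063, 0.351]
ft_force: [-0.2, 0.6, -3.1]
finger_gap: 0.304
```

```bash
python3 -c "
from h import *
plang(.621,.256,.15,9.4)"
```

```text
grasp [0.4578 0.0834 0.1604] rpy [-178.65    3.61   20.08] f [-0.2  0.6 -3.1] gap 0.304 | twist 1.34 delta [ 0.1894 -0.1437 -0.0006]
```

Call:
move_arm --series '[{"delta_pos":[0,0,0],"twist":0.3},{"delta_pos":[0,0,0],"twist":0.4},{"delta_pos":[0,0,0],"twist":0.4},{"delta_pos":[0,0,0],"twist":0.25},{"delta_pos":[0,0,0],"twist":0},{"delta_pos":[0.008,-0.006,0],"twist":0},{"delta_pos":[0.014,-0.011,0],"twist":0},{"delta_pos":[0.014,-0.011,0],"twist":0},{"delta_pos":[0.014,-0.011,0],"twist":0},{"delta_pos":[0.014,-0.011,0],"twist":0},{"delta_pos":[0.014,-0.011,0],"twist":0},{"delta_pos":[0.014,-0.011,0],"twist":0},{"delta_pos":[0.014,-0.011,0],"twist":0},{"delta_pos":[0.014,-0.011,0],"twist":0},{"delta_pos":[0.014,-0.011,0],"twist":0},{"delta_pos":[0.014,-0.011,0],"twist":0},{"delta_pos":[0.014,-0.01,0],"twist":0},{"delta_pos":[0.012,-0.008,0],"twist":0},{"delta_pos":[0,0,0],"twist":0}]'

```text
t: 33.95
position: [0.6327, 0.2673, 0.3098]
tool_rot: [-3.124, 0.067, 0.172]
ft_force: [-0.9, -0.3, -3.1]
finger_gap: 0.296
```

```bash
python3 - <<'E'
from h import *
im,p=snap('w10')
plang(.621,.256,.0469,9.4)
cv2.imwrite('pics/w10b.png',cv2.resize(im[60:260,170:350],None,fx=3,fy=3))
E
```

```text
grasp [0.6203 0.2675 0.1431] rpy [-179.02    3.91    9.86] f [-0.5  0.4 -3.3] gap 0.299 | twist 0.06 delta [0.0054 0.013  0.0958]
```

View pics/w10b.png

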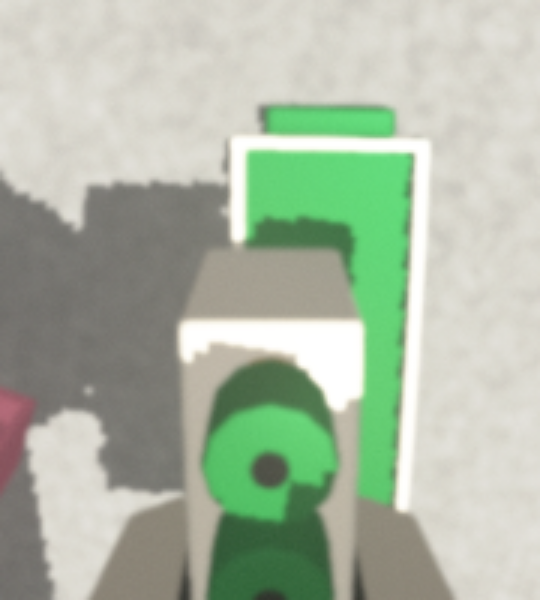

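```bash
python3 - <<'E'
from h import *
im,p=load('w10')
W=wz([(170+231/3,60+137/3),(170+431/3,60+139/3)],p,.01)
n=(W[0]-W[1])[:2]; a=np.arctan2(n[1],n[0])-np.pi/2; a2=np.radians(9.4); ux=np.array([np.cos(a2),np.sin(a2)])
print('centre',(W[0]+W[1])[:2]/2-ux*.072,'w',np.linalg.norm(n),np.degrees(a))
plang(.6225,.2555,.0469,9.4)
E
```

```text
centre [0.62096338 0.25306878] w 0.06112383971896346 10.01172548355146
grasp [0.6203 0.2675 0.1431] rpy [-179.02    3.91    9.86] f [-0.5  0.4 -3.3] gap 0.299 | twist 0.06 delta [0.0068 0.0138 0.0957]
```

Tray centre about (0.621, 0.255). Sidestep, then descend slowly.

Call:
move_arm --series '[{"delta_pos":[0.002,0.004,0],"twist":0},{"delta_pos":[0.002,0.005,0],"twist":0},{"delta_pos":[0.002,0.004,0],"twist":0},{"delta_pos":[0,0,0.008],"twist":0},{"delta_pos":[0,0,0.012],"twist":0},{"delta_pos":[0,0,0.012],"twist":0},{"delta_pos":[0,0,0.012],"twist":0},{"delta_pos":[0,0,0.012],"twist":0},{"delta_pos":[0,0,0.012],"twist":0},{"delta_pos":[0,0,0.008],"twist":0},{"delta_pos":[0,0,0],"twist":0}]'

```text
t: 35.1
position: [0.6331, 0.2521, 0.2245]
tool_rot: [-3.126, 0.073, 0.171]
ft_force: [0.3, -1.2, -2.9]
finger_gap: 0.302
```

```bash
python3 -c "
from h import *
plang(.6215,.255,.0469,9.5)"
```

```text
grasp [0.6207 0.2525 0.0579] rpy [-179.13    4.17    9.8 ] f [ 0.3 -1.2 -2.9] gap 0.302 | twist 0.04 delta [ 0.002  -0.0022  0.0109]
```

Call:
move_arm --series '[{"delta_pos":[0.001,-0.002,0.003],"twist":0},{"delta_pos":[0,0,0.003],"twist":0},{"delta_pos":[0,0,0.002],"twist":0},{"delta_pos":[0,0,0],"twist":0}]'

```text
t: 35.5
position: [0.6337, 0.2549, 0.2166]
tool_rot: [-3.126, 0.071, 0.171]
ft_force: [-0.4, -0.0, -2.4]
finger_gap: 0.302
```

```bash
python3 -c "
from h import *
plang(.6215,.255,.0469,9.5)"
```

```text
grasp [0.6215 0.2555 0.05  ] rpy [-179.1     4.08    9.81] f [-0.4 -0.  -2.4] gap 0.302 | twist 0.04 delta [0.0001 0.0005 0.0031]
```

Call:
move_arm --series '[{"delta_pos":[0,0,0.0015],"twist":0},{"delta_pos":[0,0,0.0015],"twist":0},{"delta_pos":[0,0,0.001],"twist":0}]'

```text
t: 35.8
position: [0.6335, 0.255, 0.2139]
tool_rot: [-3.126, 0.07, 0.171]
ft_force: [-4.5, -0.9, 8.6]
finger_gap: 0.298
```

Light contact. Releasing and rising slowly.

Call:
move_arm --series '[{"delta_pos":[0,0,0],"twist":0},{"delta_pos":[0,0,0],"twist":0},{"delta_pos":[0,0,0],"twist":0},{"delta_pos":[0,0,0],"twist":0},{"delta_pos":[0,0,0],"twist":0},{"delta_pos":[0,0,0],"twist":0},{"delta_pos":[0,0,0],"twist":0}]' --gripper 1

```text
t: 36.5
position: [0.6343, 0.2551, 0.215]
tool_rot: [-3.125, 0.067, 0.171]
ft_force: [1.0, -0.2, -0.4]
finger_gap: 0.853
```

Call:
move_arm --series '[{"delta_pos":[-0.001,0,-0.008],"twist":0},{"delta_pos":[-0.001,0,-0.015],"twist":0},{"delta_pos":[-0.001,0,-0.015],"twist":0},{"delta_pos":[-0.001,0,-0.015],"twist":0},{"delta_pos":[-0.001,0,-0.015],"twist":0},{"delta_pos":[-0.001,0,-0.015],"twist":0},{"delta_pos":[-0.001,0,-0.015],"twist":0},{"delta_pos":[-0.001,0,-0.015],"twist":0},{"delta_pos":[-0.001,0,-0.015],"twist":0},{"delta_pos":[0,0,-0.008],"twist":0},{"delta_pos":[0,0,0],"twist":0}]'

```text
t: 37.6
position: [0.6349, 0.2526, 0.3675]
tool_rot: [-3.124, 0.062, 0.171]
ft_force: [-0.5, -0.1, -0.0]
finger_gap: 0.998
```

```bash
python3 -c "
from h import *
im,p=snap('w11')
plang(.458,-.0775,.16,9.5)"
```

```text
grasp [0.624  0.2538 0.2002] rpy [-178.98    3.58    9.79] f [ 0.  -0.2 -0.2] gap 1.0 | twist 0.04 delta [-0.2154  0.3002  0.0485]
```

View pics/w11.png

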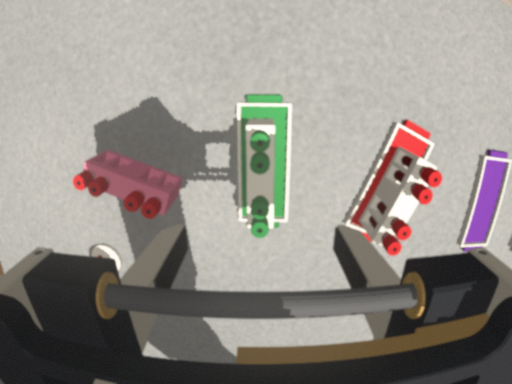

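The green rack is in its tray, caps (260,138)–(260,230). On to purple at moderate speed.

Call:
move_arm --series '[{"delta_pos":[-0.006,0.009,0],"twist":0},{"delta_pos":[-0.013,0.018,0],"twist":0},{"delta_pos":[-0.013,0.018,0],"twist":0},{"delta_pos":[-0.013,0.018,0],"twist":0},{"delta_pos":[-0.013,0.018,0],"twist":0},{"delta_pos":[-0.013,0.018,0],"twist":0},{"delta_pos":[-0.013,0.018,0],"twist":0},{"delta_pos":[-0.013,0.018,0],"twist":0},{"delta_pos":[-0.013,0.018,0],"twist":0},{"delta_pos":[-0.013,0.018,0],"twist":0},{"delta_pos":[-0.013,0.018,0],"twist":0},{"delta_pos":[-0.013,0.018,0],"twist":0},{"delta_pos":[-0.013,0.018,0],"twist":0},{"delta_pos":[-0.013,0.018,0],"twist":0},{"delta_pos":[-0.013,0.018,0],"twist":0},{"delta_pos":[-0.013,0.018,0],"twist":0},{"delta_pos":[-0.012,0.018,0],"twist":0},{"delta_pos":[-0.006,0.009,0],"twist":0},{"delta_pos":[0,0,0],"twist":0}]'

```text
t: 39.55
position: [0.4506, -0.1097, 0.3643]
tool_rot: [-3.126, 0.093, 0.165]
ft_force: [-0.1, 1.4, -0.9]
finger_gap: 1.0
```

Call:
move_arm --series '[{"delta_pos":[0,0,0],"twist":-0.4},{"delta_pos":[0,0,0],"twist":-0.5},{"delta_pos":[0,0,0],"twist":-0.5},{"delta_pos":[0,0,0],"twist":-0.5},{"delta_pos":[0,0,0],"twist":-0.4},{"delta_pos":[0,0,0.015],"twist":0},{"delta_pos":[0,0,0.015],"twist":0},{"delta_pos":[0,0,0.01],"twist":0},{"delta_pos":[0,0,0],"twist":0}]'

```text
t: 40.45
position: [0.449, -0.1026, 0.3215]
tool_rot: [-3.092, 0.081, 0.509]
ft_force: [-0.3, 0.5, 0.1]
finger_gap: 0.999
```

```bash
python3 - <<'E'
from meas import *
im,p=snap('w12'); print(p)
g=(.458,-.0775,.078)
cm,W,m,a=caps(im,p,'purple',g,110); print(cm,W.round(4),m.round(4),a)
plang(m[0],m[1],.042,a)
E
```

```text
(array([ 0.44900241, -0.10259374,  0.32154728]), array([-3.09237247,  0.0809168 ,  0.50872144]))
[268.6173   123.405945] [[ 0.4268 -0.0944]
 [ 0.4783 -0.0673]
 [ 0.4948 -0.0583]
 [ 0.5391 -0.0802]] [ 0.4847 -0.075 ] 7.2204810481044
grasp [ 0.4336 -0.102   0.1558] rpy [-177.2     4.6    29.15] f [ 1.   0.3 -0.4] gap 1.001 | twist 2.74 delta [ 0.0644 -0.0188  0.1086]
```

View pics/w12.png

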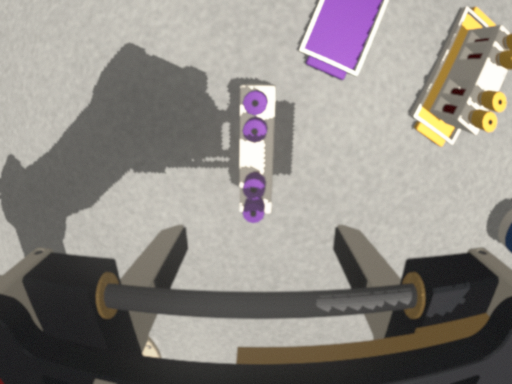

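Purple rack at caps (255,102)–(254,212), ahead of the grasp centre. The tool leans 5° now, which I want smaller before gripping. I probe with fast moves at safe height to see which reduces it.

Call:
move_arm --series '[{"delta_pos":[0,0,-0.045],"twist":0},{"delta_pos":[0,0,-0.045],"twist":0},{"delta_pos":[0,0,0],"twist":0}]'

```text
t: 40.8
position: [0.4588, -0.1019, 0.4145]
tool_rot: [-3.09, 0.082, 0.511]
ft_force: [0.4, -0.4, 0.3]
finger_gap: 1.001
```

Call:
move_arm --series '[{"delta_pos":[0.045,0,0],"twist":0},{"delta_pos":[0.045,0,0],"twist":0},{"delta_pos":[0.045,0,0],"twist":0},{"delta_pos":[0,0,0],"twist":0}]'

```text
t: 41.2
position: [0.5791, -0.0343, 0.4066]
tool_rot: [-3.093, 0.078, 0.506]
ft_force: [-0.2, -0.1, -0.5]
finger_gap: 0.998
```

Call:
move_arm --series '[{"delta_pos":[0,0,-0.045],"twist":0},{"delta_pos":[0,0,-0.045],"twist":0},{"delta_pos":[0,0,0],"twist":0}]'

```text
t: 41.5
position: [0.5877, -0.0333, 0.4966]
tool_rot: [-3.09, 0.083, 0.51]
ft_force: [-0.5, 0.4, -0.2]
finger_gap: 0.999
```

Call:
move_arm --series '[{"delta_pos":[0,0,0.045],"twist":0},{"delta_pos":[0,0,0.045],"twist":0},{"delta_pos":[0,0,0],"twist":0}]'

```text
t: 41.8
position: [0.5779, -0.0331, 0.4075]
tool_rot: [-3.093, 0.078, 0.509]
ft_force: [-0.6, 0.7, 0.0]
finger_gap: 0.997
```

Call:
move_arm --series '[{"delta_pos":[-0.045,0,0],"twist":0},{"delta_pos":[-0.045,0,0],"twist":0},{"delta_pos":[-0.045,0,0],"twist":0},{"delta_pos":[0,0,0],"twist":0}]'

```text
t: 42.2
position: [0.457, -0.1, 0.4203]
tool_rot: [-3.092, 0.079, 0.511]
ft_force: [0.3, -0.0, 0.2]
finger_gap: 1.001
```

Call:
move_arm --series '[{"delta_pos":[0,0.045,0],"twist":0},{"delta_pos":[0,0.045,0],"twist":0},{"delta_pos":[0,0,0],"twist":0}]'

```text
t: 42.5
position: [0.5018, -0.1808, 0.4215]
tool_rot: [-3.096, 0.075, 0.512]
ft_force: [-0.5, 0.3, -0.2]
finger_gap: 1.001
```

Call:
move_arm --series '[{"delta_pos":[0,-0.045,0],"twist":0},{"delta_pos":[0,-0.045,0],"twist":0},{"delta_pos":[0,-0.045,0],"twist":0},{"delta_pos":[0,0,0],"twist":0}]'

```text
t: 42.9
position: [0.4367, -0.0602, 0.4312]
tool_rot: [-3.098, 0.072, 0.505]
ft_force: [0.3, -1.4, 0.1]
finger_gap: 0.998
```

```bash
python3 -c "
from h import *
plang(.458,-.0775,.15,28.3)"
```

```text
grasp [ 0.4228 -0.0597  0.2648] rpy [-177.51    4.11   28.96] f [ 0.3 -1.4  0.1] gap 0.998 | twist 0.08 delta [0.0308 0.0372 0.1114]
```

Call:
move_arm --series '[{"delta_pos":[0,0.045,0],"twist":0},{"delta_pos":[0,0.045,0],"twist":0},{"delta_pos":[0,0.045,0],"twist":0},{"delta_pos":[0,0,0],"twist":0},{"delta_pos":[0,-0.045,0],"twist":0},{"delta_pos":[0,-0.045,0],"twist":0},{"delta_pos":[0,-0.045,0],"twist":0},{"delta_pos":[0,0,0],"twist":0},{"delta_pos":[0,0.045,0],"twist":0},{"delta_pos":[0,0.045,0],"twist":0},{"delta_pos":[0,0.045,0],"twist":0},{"delta_pos":[0,0,0],"twist":0},{"delta_pos":[0,-0.045,0],"twist":0},{"delta_pos":[0,-0.045,0],"twist":0},{"delta_pos":[0,-0.03,0],"twist":0},{"delta_pos":[0,0,0],"twist":0}]'

```text
t: 44.5
position: [0.4484, -0.0707, 0.4432]
tool_rot: [-3.108, 0.06, 0.513]
ft_force: [0.7, -1.6, 0.3]
finger_gap: 1.003
```

```bash
python3 -c "
from h import *
plang(.458,-.0775,.15,28.3)"
```

```text
grasp [ 0.437  -0.0707  0.2765] rpy [-178.07    3.44   29.37] f [ 0.7 -1.6  0.3] gap 1.003 | twist 0.13 delta [0.023  0.02   0.1248]
```

Brisk side-to-side moves up here reduce the lean. Repeating twice.

Call:
move_arm --series '[{"delta_pos":[0,0.045,0],"twist":0},{"delta_pos":[0,0.045,0],"twist":0},{"delta_pos":[0,0.045,0],"twist":0},{"delta_pos":[0,0.045,0],"twist":0},{"delta_pos":[0,0,0],"twist":0},{"delta_pos":[0,-0.045,0],"twist":0},{"delta_pos":[0,-0.045,0],"twist":0},{"delta_pos":[0,-0.045,0],"twist":0},{"delta_pos":[0,-0.045,0],"twist":0},{"delta_pos":[0,0,0],"twist":0},{"delta_pos":[0,0.045,0],"twist":0},{"delta_pos":[0,0.045,0],"twist":0},{"delta_pos":[0,0.045,0],"twist":0},{"delta_pos":[0,0.045,0],"twist":0},{"delta_pos":[0,0,0],"twist":0},{"delta_pos":[0,-0.045,0],"twist":0},{"delta_pos":[0,-0.045,0],"twist":0},{"delta_pos":[0,-0.045,0],"twist":0},{"delta_pos":[0,-0.04,0],"twist":0},{"delta_pos":[0,0,0],"twist":0}]'

```text
t: 46.5
position: [0.4519, -0.0794, 0.4486]
tool_rot: [-3.117, 0.056, 0.515]
ft_force: [0.6, -1.1, 0.3]
finger_gap: 0.998
```

Call:
move_arm --series '[{"delta_pos":[0,0.045,0],"twist":0},{"delta_pos":[0,0.045,0],"twist":0},{"delta_pos":[0,0.045,0],"twist":0},{"delta_pos":[0,0.045,0],"twist":0},{"delta_pos":[0,0,0],"twist":0},{"delta_pos":[0,-0.045,0],"twist":0},{"delta_pos":[0,-0.045,0],"twist":0},{"delta_pos":[0,-0.045,0],"twist":0},{"delta_pos":[0,-0.045,0],"twist":0},{"delta_pos":[0,0,0],"twist":0},{"delta_pos":[0,0.045,0],"twist":0},{"delta_pos":[0,0.045,0],"twist":0},{"delta_pos":[0,0.045,0],"twist":0},{"delta_pos":[0,0.045,0],"twist":0},{"delta_pos":[0,0,0],"twist":0},{"delta_pos":[0,-0.045,0],"twist":0},{"delta_pos":[0,-0.045,0],"twist":0},{"delta_pos":[0,-0.045,0],"twist":0},{"delta_pos":[0,-0.04,0],"twist":0},{"delta_pos":[0,0,0],"twist":0}]'

```text
t: 48.5
position: [0.4527, -0.0912, 0.4496]
tool_rot: [-3.125, 0.057, 0.516]
ft_force: [0.2, 0.5, -0.5]
finger_gap: 0.999
```

```bash
python3 -c "
from h import *
plang(.458,-.0775,.15,28.3)"
```

```text
grasp [ 0.4431 -0.0934  0.2829] rpy [-179.04    3.24   29.59] f [ 0.2  0.5 -0.5] gap 0.999 | twist 0.16 delta [ 0.0281 -0.0049  0.1316]
```

Roll is down to 1° and pitch 3.2°. Now descend above the purple rack and look again.

Call:
move_arm --series '[{"delta_pos":[0.003,-0.001,0.014],"twist":0.16},{"delta_pos":[0.003,-0.001,0.015],"twist":0},{"delta_pos":[0.003,-0.001,0.015],"twist":0},{"delta_pos":[0.003,-0.001,0.015],"twist":0},{"delta_pos":[0.003,-0.001,0.015],"twist":0},{"delta_pos":[0.003,0,0.015],"twist":0},{"delta_pos":[0.003,0,0.015],"twist":0},{"delta_pos":[0.003,0,0.014],"twist":0},{"delta_pos":[0.003,0,0.01],"twist":0},{"delta_pos":[0,0,0],"twist":0}]'

```text
t: 49.5
position: [0.4694, -0.0789, 0.3183]
tool_rot: [-3.133, 0.053, 0.492]
ft_force: [0.1, 0.6, 0.9]
finger_gap: 0.998
```

```bash
python3 - <<'E'
from meas import *
im,p=snap('w13'); print(p)
g=(.458,-.0775,.078)
cm,W,m,a=caps(im,p,'purple',g,75); print(cm,W.round(4),m.round(4),a)
plang(m[0],m[1],.042,a)
E
```

```text
(array([ 0.46940588, -0.07891914,  0.31834572]), array([-3.13251528,  0.05257419,  0.49238811]))
[255.79842 204.0285 ] [[ 0.4164 -0.0997]
 [ 0.4342 -0.0902]
 [ 0.4761 -0.0683]
 [ 0.4938 -0.0592]] [ 0.4551 -0.0793] 27.569142053147495
grasp [ 0.461  -0.0818  0.1521] rpy [-179.5     2.99   28.2 ] f [-0.  -0.   0.5] gap 0.999 | twist 0.08 delta [ 0.0017 -0.0041  0.1102]
```

View pics/w13.png

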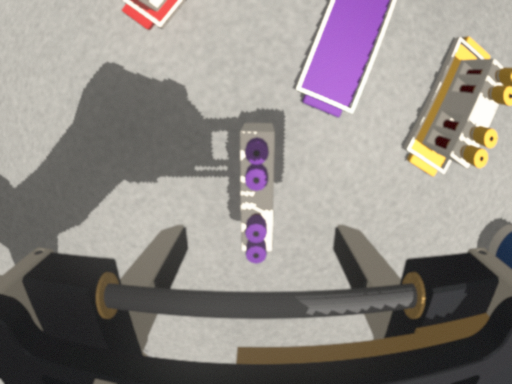

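The purple rack lies between the fingers, caps (256,151)–(256,254). Blending with the other views I take the centre as (0.457, -0.0785).

Call:
move_arm --series '[{"delta_pos":[0.002,-0.002,0.008],"twist":0.04},{"delta_pos":[0.002,-0.002,0.012],"twist":0},{"delta_pos":[0,0,0.012],"twist":0},{"delta_pos":[0,0,0.012],"twist":0},{"delta_pos":[0,0,0.012],"twist":0},{"delta_pos":[0,0,0.004],"twist":0},{"delta_pos":[0,0,0],"twist":0}]'

```text
t: 50.25
position: [0.4694, -0.0746, 0.2589]
tool_rot: [-3.137, 0.046, 0.484]
ft_force: [-0.6, 0.4, -0.9]
finger_gap: 0.999
```

```bash
python3 -c "
from h import *
plang(.457,-.0785,.042,27.9)"
```

```text
grasp [ 0.4622 -0.0775  0.0921] rpy [-179.76    2.65   27.72] f [-0.6  0.4 -0.9] gap 0.999 | twist -0.02 delta [-0.0027 -0.0014  0.0502]
```

Call:
move_arm --series '[{"delta_pos":[-0.002,-0.001,0.01],"twist":0},{"delta_pos":[0,0,0.012],"twist":0},{"delta_pos":[0,0,0.012],"twist":0},{"delta_pos":[0,0,0.01],"twist":0},{"delta_pos":[0,0,0.004],"twist":0},{"delta_pos":[0,0,0],"twist":0}]'

```text
t: 50.85
position: [0.4652, -0.0756, 0.2099]
tool_rot: [-3.14, 0.042, 0.483]
ft_force: [0.2, -0.3, -0.1]
finger_gap: 0.998
```

```bash
python3 -c "
from h import *
plang(.457,-.0785,.042,27.9)"
```

```text
grasp [ 0.4588 -0.0786  0.043 ] rpy [-179.89    2.43   27.67] f [ 0.2 -0.3 -0.1] gap 0.998 | twist -0.03 delta [-0.0015 -0.001   0.0011]
```

Call:
move_arm --series '[{"delta_pos":[-0.001,-0.001,0.001],"twist":0},{"delta_pos":[0,0,0],"twist":0},{"delta_pos":[0,0,0],"twist":0},{"delta_pos":[0,0,0],"twist":0},{"delta_pos":[0,0,0],"twist":0},{"delta_pos":[0,0,0],"twist":0},{"delta_pos":[0,0,0],"twist":0},{"delta_pos":[0,0,0],"twist":0},{"delta_pos":[0,0,0],"twist":0},{"delta_pos":[0,0,0],"twist":0},{"delta_pos":[0,0,0],"twist":0},{"delta_pos":[0,0,0],"twist":0}]' --gripper 0

```text
t: 52.05
position: [0.4641, -0.0754, 0.2103]
tool_rot: [-3.141, 0.04, 0.482]
ft_force: [0.3, -1.5, -0.2]
finger_gap: 0.3
```

```bash
python3 -c "
from h import *
plang(.457,-.0785,.16,27.9)"
```

```text
grasp [ 0.4581 -0.0784  0.0435] rpy [-179.96    2.3    27.65] f [ 0.3 -1.5 -0.2] gap 0.3 | twist -0.03 delta [-0.0057 -0.0005 -0.1164]
```

Gripped at 28 mm. Lifting.

Call:
move_arm --series '[{"delta_pos":[0,0,-0.008],"twist":0},{"delta_pos":[-0.001,0,-0.014],"twist":0},{"delta_pos":[-0.001,0,-0.014],"twist":0},{"delta_pos":[-0.001,0,-0.014],"twist":0},{"delta_pos":[-0.001,0,-0.014],"twist":0},{"delta_pos":[-0.001,0,-0.014],"twist":0},{"delta_pos":[-0.001,0,-0.014],"twist":0},{"delta_pos":[0,0,-0.012],"twist":0},{"delta_pos":[0,0,-0.006],"twist":0},{"delta_pos":[0,0,0],"twist":0}]'

```text
t: 53.05
position: [0.461, -0.076, 0.3279]
tool_rot: [-3.14, 0.043, 0.483]
ft_force: [-1.0, 0.1, -3.0]
finger_gap: 0.299
```

```bash
python3 -c "
from h import *
plang(.6287,-.088,.15,7.9)"
```

```text
grasp [ 0.4545 -0.0791  0.161 ] rpy [-179.9     2.46   27.67] f [-1.   0.1 -3. ] gap 0.299 | twist 2.47 delta [0.1716 0.0327 0.0044]
```

Call:
move_arm --series '[{"delta_pos":[0,0,0],"twist":0.4},{"delta_pos":[0,0,0],"twist":0.5},{"delta_pos":[0,0,0],"twist":0.5},{"delta_pos":[0,0,0],"twist":0.5},{"delta_pos":[0,0,0],"twist":0.5},{"delta_pos":[0,0,0],"twist":0},{"delta_pos":[0.008,0.002,0],"twist":0},{"delta_pos":[0.014,0.003,0],"twist":0},{"delta_pos":[0.014,0.003,0],"twist":0},{"delta_pos":[0.014,0.003,0],"twist":0},{"delta_pos":[0.014,0.003,0],"twist":0},{"delta_pos":[0.014,0.003,0],"twist":0},{"delta_pos":[0.014,0.003,0],"twist":0},{"delta_pos":[0.014,0.003,0],"twist":0},{"delta_pos":[0.014,0.003,0],"twist":0},{"delta_pos":[0.014,0.003,0],"twist":0},{"delta_pos":[0.014,0.002,0],"twist":0},{"delta_pos":[0.01,0.001,0],"twist":0},{"delta_pos":[0,0,0],"twist":0}]'

```text
t: 54.95
position: [0.6391, -0.087, 0.3146]
tool_rot: [3.131, 0.043, 0.152]
ft_force: [-0.7, -0.4, -1.8]
finger_gap: 0.3
```

```bash
python3 - <<'E'
from h import *
im,p=snap('w14')
plang(.6287,-.088,.0465,7.9)
cv2.imwrite('pics/w14b.png',cv2.resize(im[60:260,170:350],None,fx=3,fy=3))
E
```

```text
grasp [ 0.6314 -0.09    0.1477] rpy [179.38   2.52   8.7 ] f [ 0.3 -0.3 -1.9] gap 0.298 | twist 0.1 delta [ 0.0021 -0.0035  0.1012]
```

View pics/w14b.png

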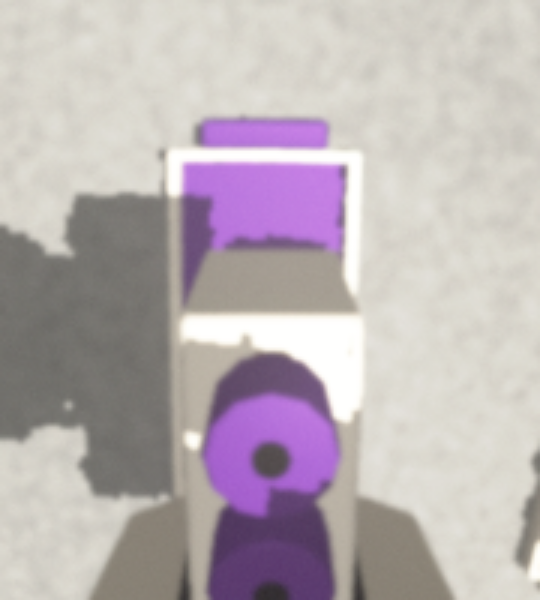

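```bash
python3 - <<'E'
from h import *
im,p=load('w14')
W=wz([(170+166/3,60+150/3),(170+363/3,60+151/3)],p,.01)
n=(W[0]-W[1])[:2]; a=np.arctan2(n[1],n[0])-np.pi/2; a2=np.radians(7.9); ux=np.array([np.cos(a2),np.sin(a2)])
print('centre',(W[0]+W[1])[:2]/2-ux*.072,'w',np.linalg.norm(n),np.degrees(a))
E
```

```text
centre [ 0.62795597 -0.08839585] w 0.06157319420058987 8.30207274814748
```

Call:
move_arm --series '[{"delta_pos":[0.002,-0.002,0.006],"twist":0.1},{"delta_pos":[0,-0.001,0.012],"twist":0},{"delta_pos":[0,0,0.012],"twist":0},{"delta_pos":[0,0,0.012],"twist":0},{"delta_pos":[0,0,0.012],"twist":0},{"delta_pos":[0,0,0.012],"twist":0},{"delta_pos":[0,0,0.01],"twist":0},{"delta_pos":[0,0,0.004],"twist":0},{"delta_pos":[0,0,0],"twist":0}]'

```text
t: 55.9
position: [0.6337, -0.0851, 0.2257]
tool_rot: [3.131, 0.049, 0.137]
ft_force: [-0.5, -0.8, -1.0]
finger_gap: 0.299
```

```bash
python3 -c "
from h import *
plang(.6287,-.088,.0465,7.9)"
```

```text
grasp [ 0.6259 -0.088   0.0589] rpy [179.39   2.78   7.86] f [-0.5 -0.8 -1. ] gap 0.299 | twist -0.0 delta [0.0034 0.0003 0.0123]
```

The tray centre is confirmed at (0.628, -0.088). Last slow stretch.

Call:
move_arm --series '[{"delta_pos":[0.002,0,0.004],"twist":0},{"delta_pos":[0.001,0,0.003],"twist":0},{"delta_pos":[0,0,0.002],"twist":0},{"delta_pos":[0,0,0],"twist":0}]'

```text
t: 56.3
position: [0.6372, -0.0849, 0.2169]
tool_rot: [3.13, 0.046, 0.137]
ft_force: [0.4, 0.1, -2.7]
finger_gap: 0.301
```

```bash
python3 -c "
from h import *
plang(.628,-.088,.0465,7.9)"
```

```text
grasp [ 0.6297 -0.0878  0.0501] rpy [179.36   2.66   7.86] f [ 0.4  0.1 -2.7] gap 0.301 | twist -0.0 delta [-0.0016 -0.0001  0.0037]
```

Call:
move_arm --series '[{"delta_pos":[-0.001,0,0.0015],"twist":0},{"delta_pos":[0,0,0.0015],"twist":0},{"delta_pos":[0,0,0.001],"twist":0}]'

```text
t: 56.6
position: [0.636, -0.0852, 0.2135]
tool_rot: [3.13, 0.045, 0.137]
ft_force: [-3.4, 0.9, 7.9]
finger_gap: 0.3
```

Call:
move_arm --series '[{"delta_pos":[0,0,0],"twist":0},{"delta_pos":[0,0,0],"twist":0},{"delta_pos":[0,0,0],"twist":0},{"delta_pos":[0,0,0],"twist":0},{"delta_pos":[0,0,0],"twist":0},{"delta_pos":[0,0,0],"twist":0},{"delta_pos":[0,0,0],"twist":0}]' --gripper 1

```text
t: 57.3
position: [0.6364, -0.0852, 0.2142]
tool_rot: [3.13, 0.044, 0.137]
ft_force: [-0.0, -0.3, -0.0]
finger_gap: 0.85
```

Call:
move_arm --series '[{"delta_pos":[-0.001,0,-0.008],"twist":0},{"delta_pos":[-0.001,0,-0.015],"twist":0},{"delta_pos":[-0.001,0,-0.015],"twist":0},{"delta_pos":[-0.001,0,-0.015],"twist":0},{"delta_pos":[-0.001,0,-0.015],"twist":0},{"delta_pos":[-0.001,0,-0.02],"twist":0},{"delta_pos":[-0.001,0,-0.02],"twist":0},{"delta_pos":[-0.001,0,-0.02],"twist":0},{"delta_pos":[-0.001,0,-0.03],"twist":0},{"delta_pos":[0,0,-0.03],"twist":0},{"delta_pos":[-0.04,0,-0.02],"twist":0},{"delta_pos":[-0.04,0,0],"twist":0},{"delta_pos":[-0.04,0,0],"twist":0},{"delta_pos":[0,0,0],"twist":0}]'

```text
t: 58.7
position: [0.5109, -0.0991, 0.4538]
tool_rot: [3.127, 0.029, 0.137]
ft_force: [0.8, 0.7, -0.2]
finger_gap: 0.996
```

```bash
python3 - <<'E'
from h import *
im,p=snap('w15')
t=manip.read_camera('top');s=manip.read_camera('side')
cv2.imwrite('pics/tf.png',t);cv2.imwrite('pics/sf.png',s)
a=cv2.resize(t[135:260,100:420],None,fx=2.5,fy=2.5,interpolation=2);cv2.imwrite('pics/tfc.png',a)
a=cv2.resize(s[90:345,130:360],None,fx=2.3,fy=2.3,interpolation=2);cv2.imwrite('pics/sfc.png',a)
print(p,manip.observe()['t'],manip.observe()['ft_force'])
E
```

```text
(array([ 0.51089711, -0.09905119,  0.45384559]), array([3.12683909, 0.02894056, 0.13733084])) 58.85 [-0.55438645 -0.00896525 -0.1533688 ]
```

View pics/w15.png

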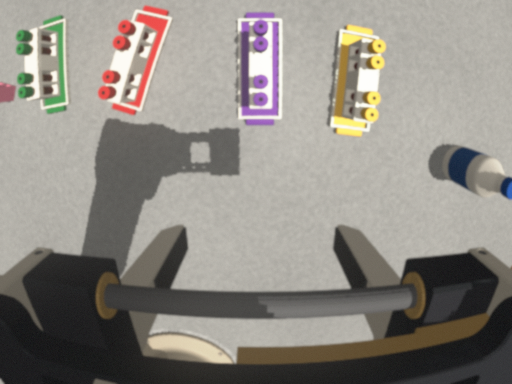

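View pics/tfc.png

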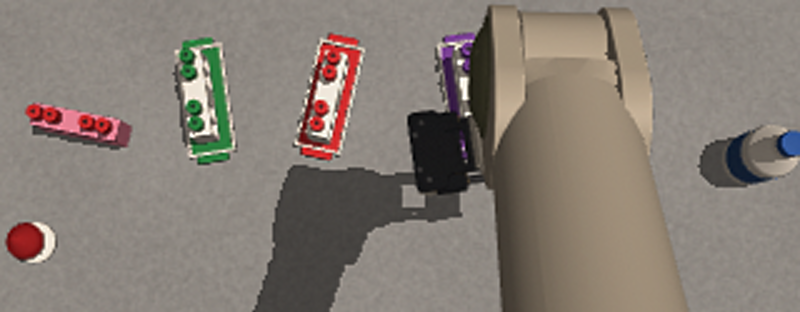

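View pics/sfc.png

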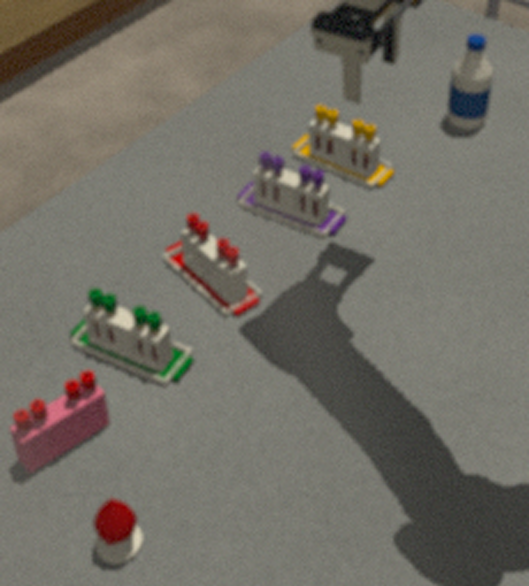

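All four racks stand upright in their matching trays: in the side crop green (130,325), red (212,260), purple (292,190) and yellow (343,140). The bottle, ornament and pink decoy look unmoved. One numeric check before handing in.

```bash
python3 - <<'E'
from h import *
im,p=load('w15')
# by eye cap-hole pixels (outer two pairs) per rack
P={'green':[(22,35),(24,46),(24,78),(24,93)],'red':[(125,26),(121,42),(110,76),(105,92)],'purple':[(261,27),(261,44),(261,81),(260,99)],'yellow':[(378,46),(376,62),(372,98),(371,115)]}
T={'green':(.6213,.255,9.5),'red':(.6245,.0925,-12.6),'purple':(.628,-.088,7.9),'yellow':(.634,-.227,3.2)}
for c in P:
    W=wz(P[c],p,.083)[:,:2]; m=W.mean(0); v=W[0]-W[3]; a=np.radians(T[c][2]); d=m-T[c][:2]
    print(c,m.round(4),'yaw',np.degrees(np.arctan2(v[1],v[0])).round(1),'off along/across mm',(1e3*np.array([np.cos(a)*d[0]+np.sin(a)*d[1],-np.sin(a)*d[0]+np.cos(a)*d[1]])).round(1))
a0=cv2.imread('pics/side0.png');a1=cv2.imread('pics/sf.png')
print('side diff: drop',np.abs(a0[300:340,165:200].astype(int)-a1[300:340,165:200]).mean(),'pink',np.abs(a0[250:295,130:180].astype(int)-a1[250:295,130:180]).mean(),'cleaner',np.abs(a0[100:150,320:350].astype(int)-a1[100:150,320:350]).mean())
E
```

```text
green [0.6203 0.252 ] yaw 9.7 off along/across mm [-1.5 -2.8]
red [0.6198 0.0911] yaw -12.3 off along/across mm [-4.3 -2.4]
purple [ 0.6274 -0.0884] yaw 7.1 off along/across mm [-0.6 -0.3]
yellow [ 0.6323 -0.2265] yaw 3.4 off along/across mm [-1.6  0.6]
side diff: drop 3.789285714285714 pink 3.7665185185185184 cleaner 3.7944444444444443
```

Every rack is within 5 mm of its tray centre, well inside the 13–14 mm margins, and the bystanders have not moved. Handing in.

```bash
python3 -c "
from station import manip
print(manip.finish_job())"
```

```text
the job is handed in; nothing more can be done
None
```

All four racks are in the trays matching their caps. I moved them in the order red, yellow, green, purple, and handed the job in at about 59 s. `finish_job` gives no verdict.

- **Placing:** Each rack was gripped at its solid middle and set down at the expected height, with 8–13 N at contact.
- **Last checks:** The final pictures show every rack upright in its tray. All centres were within 5 mm of the tray centre and yaw within 1°, against about 13 mm of room. The red rack was furthest off, 4 mm along its tray and 2 mm across.
- **Bystanders:** The cleaner bottle, drop ornament and pink decoy look unchanged from the first side picture.
- **What went wrong:** The tool slowly picked up a lean during fast moves, up to about 5° with the gripper empty. I worked it down with brisk moves at height and then moved more slowly. From the tool readings I estimate the carried racks tilted by less than 2°, and 1.5° or less at contact.
- **What disagreed:** One green and one purple cap detection were off because of shading. I replaced the green one with pixel positions read by eye and redid the purple one from a closer picture. The height estimate that used the bad green detection was discarded.

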